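Load the dish incubator through its slide gate

ROBOT

A 7-joint arm with a two-finger parallel gripper is mounted at the origin on the work surface. World frame = base frame: x ahead of the robot, y to its left, z up, the work surface at z = 0. Lengths are in m, angles in rad, forces in N, time in s.
With the tool pointing down it reaches from about 0.425 to 0.875 m from the base axis. Payload 4.7 kg.
Tool frame: the origin (TCP) lies at the very end of the fingers, on their centre line; the grasp point (between the pads) lies 19 mm behind it; z points along the fingers, y is the line along which they close (so a half turn about z gives the same grasp; the last joint's range is limited). The gripper opens to 85 mm and grips with 20 to 120 N. Pads are 22 mm wide; open, the fingers measure 114 mm over their backs; the gripper's body (76 mm by 85 mm) begins 54 mm behind the grasp point. The pads swing forward as they close: fully open they stand 13 mm farther back than shut.
Start: joints at [1.148, 0.321, -0.07, 1.45, 0.023, 1.371, -0.057], TCP at [0.275, -0.589, 0.231] pointing down, gripper open.
Joint ranges: [-2.86, 2.86], [-0.3, 2.09], [-1.38, 1.24], [0.06, 2.45], [-1.56, 4.7], [0.09, 2.05], [-2.69, 2.69]. Speed limits (rad/s): [2.57, 2.57, 3.14, 3.14, 3.14, 3.14, 3.14].

INTERFACE

Orientations are given as a unit quaternion [x, y, z, w].
In Python, from workcell import * gives the robot as it stands.
- The arm moves only by the tool carry_out, never from a script. Its argument "moves" is one flat list of numbers, 7 for each row, row after row: the shift along the tool's x, y, z in cm, then the turn, a rotation vector about the tool's x, y, z in rad, then the gripper command: -1 is shut, 1 is fully open, values between are in proportion. A call has 1 to 10 rows; each row is the pose to reach, as a shift and turn from the pose commanded when the call began, along the tool's axes at that moment; what a row does not reach only later rows make up. A row lasts 1/8 s, in which the tool goes at most 62.5 mm and 10.7 degrees, less where a joint would pass 70% of its speed; a pose out of reach is approached as far as the arm can. A call with a gripper value outside its range is refused whole. The fingers move at their own pace and stop on an object; "squeeze" is the grip in N (left out, the last holds). Time passes only in rows, so rows that repeat a pose let the fingers close. It gives the time, the measured TCP pose, the force, the opening and the grip force at its end, in the units of the state.
- read_state(): the state, without advancing time (a new reading comes with each control period).
- camera(name): name is "scene" or "top"; returns a dict with "image" (420x560x3 uint8, red, green, blue), "K" (3x3 intrinsics, pixels), "position" and "attitude" of the camera in the world. Camera axes: x right, y up, looking along -z (the intrinsics and any distortion apply to the point x, -y, -z); pixel columns grow to the right and rows downward; lengths in m; the calibration is good to about 2 mm. A picture is of the moment at which its call begins. There is no depth.
- sign_off(): hands the job in; it is judged then, once.
The state is a dict: "time": time; "joints": joint angles; "dq": joint speeds; "effort": joint torques, N m; "position": TCP position; "tool_rot": TCP orientation; "contact_force": force on the tool from outside, world axes, zero at the start; "wrist_torque": the same for the moment, N m; "gripper_width": finger opening in m; "grip_force": force on a finger pad.
Only numpy, scipy, OpenCV 4.12 (cv2) and the standard library are available. Lean on these libraries where they do the work, as an engineer would, in place of code of your own. Each camera call takes 0.05 s, during which the arm holds its last target. There are 200 camera calls.

TASK

Put all the culture dishes into the bench incubator. Lift its clear lid right up until it rests open on its stop, and pull the stiff slide gate out until its outer end is level with the black mark (150 mm out from fully in), which uncovers the first four pockets and keeps the last two covered; then seat every round and square dish upright and fully down in an uncovered pocket of its own shape, and finally lower the lid shut without letting it drop. Leave the gate at its mark, and do not disturb the bottle, the jar and the beaker.

Things in the scene. Friction and masses are not known exactly. Their poses are not given: they have to be found in the camera images.
- incubator: fixed white open-topped box, 214 (x) x 239 (y) mm, walls 7 mm, rim 78 mm and pocket deck 42 mm above the bench. Origin: centre of the box's underside; x away from the robot, y left, z up. On its -y side a bed for the gate, 42 mm high, runs on 200 mm, with guide strips 7 mm high along its edges. Pockets: 2 rows 90 mm apart in x, 3 columns at y = +75, 0, -75 mm; those at -75 stay covered.
- pocket_round_near (a point): centre of the floor of the round pocket in the near row of the first column (y = +75). Pocket 10 mm deep, 63 mm diameter. Seated dishes stand 28 mm above the deck; neighbours are about 32 mm apart in the incubator's x (25 mm to the wall) but only 15 mm in y, so fingers fit along x.
- pocket_square_far (a point): centre of the floor of the square pocket in the far row of the first column (y = +75). Pocket 10 mm deep, 59 x 59 mm, sides along the incubator's x and y. Seated dishes stand 28 mm above the deck; neighbours are about 32 mm apart in the incubator's x (25 mm to the wall) but only 15 mm in y, so fingers fit along x.
- pocket_square_near (a point): centre of the floor of the square pocket in the near row of the middle column (y = 0). Pocket 10 mm deep, 59 x 59 mm, sides along the incubator's x and y. Seated dishes stand 28 mm above the deck; neighbours are about 32 mm apart in the incubator's x (25 mm to the wall) but only 15 mm in y, so fingers fit along x.
- pocket_round_far (a point): centre of the floor of the round pocket in the far row of the middle column (y = 0). Pocket 10 mm deep, 63 mm diameter. Seated dishes stand 28 mm above the deck; neighbours are about 32 mm apart in the incubator's x (25 mm to the wall) but only 15 mm in y, so fingers fit along x.
- gate (a joint): travel of the slide gate, m: 0 fully in (all pockets covered), grows as it is pulled out along the incubator's -y, end stop 0.170, wanted 0.150. About 9 N slides it; it stays where it is left. A steel plate 4 mm thick on the deck, top 4.5 mm above it, passing through a slot under the box's -y wall.
- gate_pull (a point): top centre of the gate's upright black pull tab, outside the box over the bed: 50 mm wide (x), 10 mm thick (y), rising 39 mm above the plate. This point is 43.5 mm above the bed, 85.5 mm above the bench. About 32 mm clear between tab and box wall with the gate fully in.
- gate_end (a point): middle of the gate plate's outer end, on its top; this end must be level with the black mark.
- gate_mark (a point): middle of the black mark line, 4 mm wide, drawn across the bed and its guide strips, where the gate's outer end must stop (150 mm of travel).
- lid (a joint): angle of the lid, rad: 0 shut, grows as it is lifted, 1.8 on its stop. Past 1.65 it falls on to the stop by itself and stays; below it falls shut. Lightly damped, 0.3 kg; about 1.5 N at the bar lifts it.
- lid_handle (a point): middle of the lid's round steel handle bar, 12 mm diameter, 130 mm long, parallel to the hinge, held by two arms (60 mm either side of the middle) 30 mm clear of the lid's front edge, 83 mm above the bench when shut. It moves about lid_hinge on a circle of 250 mm radius (up and away from the robot) and may turn between the fingers.
- lid_hinge (a point): middle of the lid's hinge line, on the incubator's far rim, 78 mm above the bench; the line runs along the incubator's y. The lid is a clear panel 214 x 239 mm, white-edged, 6 mm thick.
- round_a: closed culture dish, a plain round glass drum with a flat white cap, 60 mm diameter, 38 mm high, 0.14 kg, loose on the bench, upright. Origin: centre of its underside, z up. May be absent.
- round_b: closed culture dish, a plain round glass drum with a flat white cap, 60 mm diameter, 38 mm high, 0.14 kg, loose on the bench, upright. Origin: centre of its underside, z up. May be absent.
- square_a: closed culture dish, a plain square glass block with a flat white cap, 56 x 56 mm, 38 mm high, 0.15 kg, loose on the bench, upright. Origin: centre of its underside, z up, x and y square to its sides. May be absent.
- square_b: closed culture dish, a plain square glass block with a flat white cap, 56 x 56 mm, 38 mm high, 0.15 kg, loose on the bench, upright. Origin: centre of its underside, z up, x and y square to its sides. May be absent.
- bottle: bystander: white bottle, 64 mm diameter, 160 mm high. Origin: centre of underside. Leave alone.
- jar: bystander: amber jar, 72 mm diameter, 90 mm high. Origin: centre of underside. Leave alone.
- beaker: bystander: white beaker, 70 mm diameter, 90 mm high. Origin: centre of underside. Leave alone.
There are look-alikes about, which are no part of the job. Leave any brown or red look-alike of the square_a alone. What is shaped like the round_a but blue is not meant.

How it is judged:
By the outcome, as a careful person would: the job done as asked, in the order asked, and still so for the second after the job is handed in, with the robot touching nothing.
Of round_a, round_b, square_a, square_b only 3 to 4 are there at a start; the rules pass over those that are not, and their reading is None.
At some moment in a run one of round_a, round_b, square_a, square_b may be knocked a few centimetres aside while the robot is not near it.
It also fails if it takes over 210 s, if anything falls off the work surface, if the arm or the gripper's body presses on something with over 40 N, if the wrist force passes 120 N, or if a joint passes its speed limit or range.

## Working session

There is one attempt and no reset: what is moved stays moved. The work goes in short steps, Python scripts to look and compute and a tool call to move; the robot and the scene stay as the last step left them, time stands still between calls to the robot, and variables do not carry over. Pictures are saved under pics/ and viewed, at most 14 in all, crops included, and the job is handed in when it is done.

Besides the shell and the picture viewer there is one more tool, called after ">>>" as a command line: name --argument value ..., lists and objects as JSON in quotes. carry_out: Moves the arm, as the interface text tells. Its arguments: {"type":"object","properties":{"moves":{"type":"array"},"squeeze":{"type":"number"}},"required":["moves"]}

```bash
mkdir -p pics; ls; python3 - <<'E'
from workcell import *
import cv2
print(read_state())
for n in("scene","top"):
    c=camera(n); print(n,c["K"],c["position"],c["attitude"],[k for k in c])
    cv2.imwrite(f"pics/{n}0.png",cv2.resize(c["image"][:,:,::-1],(784,588)))
    cv2.imwrite(f"raw_{n}.png",c["image"][:,:,::-1])
E
```

```text
pics
{'time': 0.0, 'joints': array([ 1.14806612,  0.32187307, -0.07008009,  1.45170402,  0.02258973,
        1.37081488, -0.05690053]), 'dq': array([ 8.23654476e-04,  7.52352039e-05,  1.26873848e-03,  4.74581718e-04,
       -7.19947825e-04, -7.38120596e-04,  4.11769486e-04]), 'effort': array([ 1.38611631e-04, -4.93583179e+01, -3.81883504e-01, -3.14325714e+01,
        1.30017952e-02,  1.15455844e-02, -6.08887916e-06]), 'position': array([ 0.27471396, -0.58847751,  0.23017639]), 'tool_rot': array([ 9.76238976e-01,  2.16694370e-01, -2.62596960e-04, -9.71317615e-04]), 'contact_force': array([-0.15922916,  0.32339352,  0.85457194]), 'wrist_torque': array([ 0.03234658,  0.02467845, -0.00696148]), 'grip_force': 0.0, 'gripper_width': 0.08549159584102944}
scene [[389.16187806   0.         280.31013982]
 [  0.         389.16187806 206.81096707]
 [  0.           0.           1.        ]] [ 1.24757249 -0.40276881  0.77530855] [0.3443268  0.19436643 0.43712441 0.80782609] ['image', 'K', 'position', 'attitude']
top [[534.27364779   0.         267.67127758]
 [  0.         534.27364779 201.62038191]
 [  0.           0.           1.        ]] [ 0.48532264 -0.00257008  1.39131599] [ 0.03356292 -0.03482144 -0.69757174  0.71488087] ['image', 'K', 'position', 'attitude']
```

View pics/scene0.png

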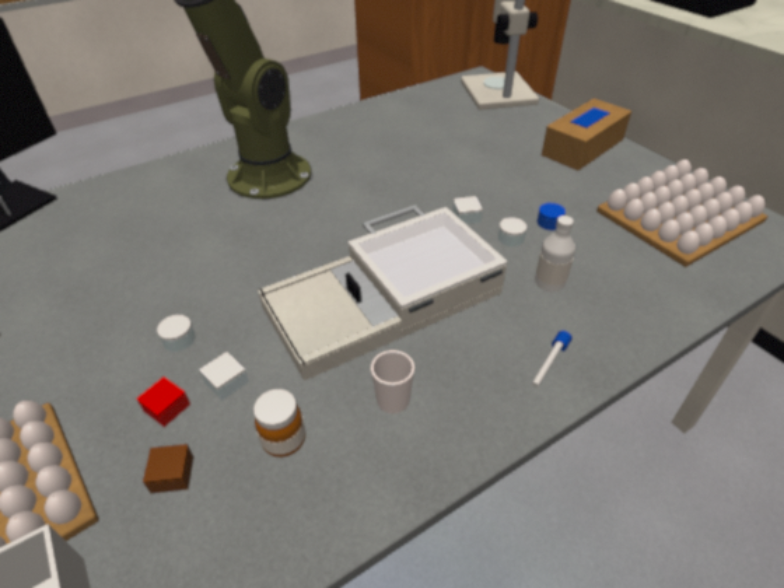

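View pics/top0.png

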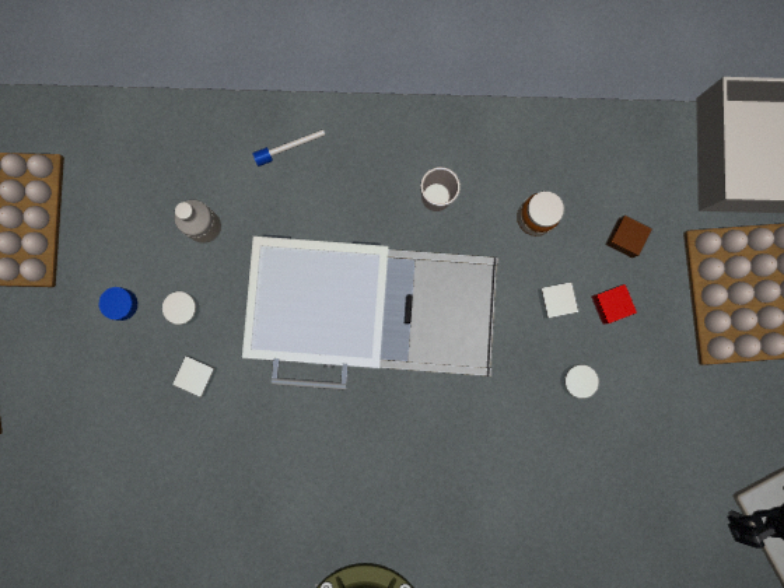

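Top view (784-px scale): white rounds at (179,308) and (582,381), white squares at (193,376) and (560,300). Blue round (117,303), red square (614,303) and brown square (630,236) are look-alikes. The incubator has its lid front/handle at the bottom, near the robot, and the gate tab is at (408,308).

```bash
cat > h.py <<'E'
from workcell import *
import cv2, numpy as np
from scipy.spatial.transform import Rotation as R
def ray(c,uv):
    K=c["K"]; d=np.array([(uv[0]-K[0,2])/K[0,0],-(uv[1]-K[1,2])/K[1,1],-1.])
    return np.array(c["position"]),R.from_quat(c["attitude"]).apply(d)
def onz(c,uv,z):
    p,d=ray(c,uv); return (p+d*(z-p[2])/d[2])
def proj(c,X):
    q=R.from_quat(c["attitude"]).inv().apply(np.array(X)-c["position"]); K=c["K"]
    return np.array([K[0,2]+K[0,0]*q[0]/-q[2],K[1,2]-K[1,1]*q[1]/-q[2]])
def caps(c,z=.038):
    im=c["image"]; hsv=cv2.cvtColor(im,cv2.COLOR_RGB2HSV)
    m=((hsv[...,2]>170)&(hsv[...,1]<40)).astype(np.uint8)
    out=[]
    for k in cv2.findContours(m,0,2)[0]:
        a=cv2.contourArea(k)
        if a<80: continue
        W=np.array([onz(c,p,z)[:2] for p in k[:,0].astype(float)],np.float32)*1000
        M=cv2.moments(k); uv=(M['m10']/M['m00'],M['m01']/M['m00'])
        r=cv2.minAreaRect(W); fill=cv2.contourArea(W)/(r[1][0]*r[1][1])
        out.append((np.round(uv,1),onz(c,uv,z).round(4),np.round(r[1],1),round(r[2],1),round(fill,2)))
    return out
E
python3 - <<'E'
from h import *
c=camera("top")
for o in caps(c): print(*o)
im=c["image"]; s=560/784
g=cv2.cvtColor(im,cv2.COLOR_RGB2GRAY)
def crop(u,v,w,h,n,f):
    cv2.imwrite(n,cv2.resize(im[v:v+h,u:u+w,::-1],None,fx=f,fy=f,interpolation=cv2.INTER_CUBIC))
crop(165,160,200,130,"pics/inc.png",4)
E
```

```text
[415.2 272. ] [ 0.448  -0.3787  0.038 ] [54.9 55.7] 1.4 0.8
[137.4 268.5] [0.4398 0.3197 0.038 ] [54.4 54.3] 67.7 0.92
[127.1 219.5] [0.5625 0.3518 0.038 ] [56.3 54.9] 47.1 0.79
[328.1 242.6] [ 0.5163 -0.1585  0.038 ] [136.4 153.2] 87.5 0.53
[399.5 213.8] [ 0.5937 -0.339   0.038 ] [54.2 54.6] 12.7 0.92
[225.2 215.4] [0.5788 0.1035 0.038 ] [251.1 221.5] 87.1 0.97
[130.5 150. ] [0.7412 0.3518 0.038 ] [26.  28.3] 1.4 0.82
[389.6 148.5] [ 0.7616 -0.3136  0.038 ] [60.  59.5] 1.4 0.81
[314.1 132.7] [ 0.798  -0.1186  0.038 ] [68.3 67.1] 1.1 0.8
[538.3 106.5] [ 0.8819 -0.699   0.038 ] [110.  230.5] 88.8 0.77
```

View pics/inc.png

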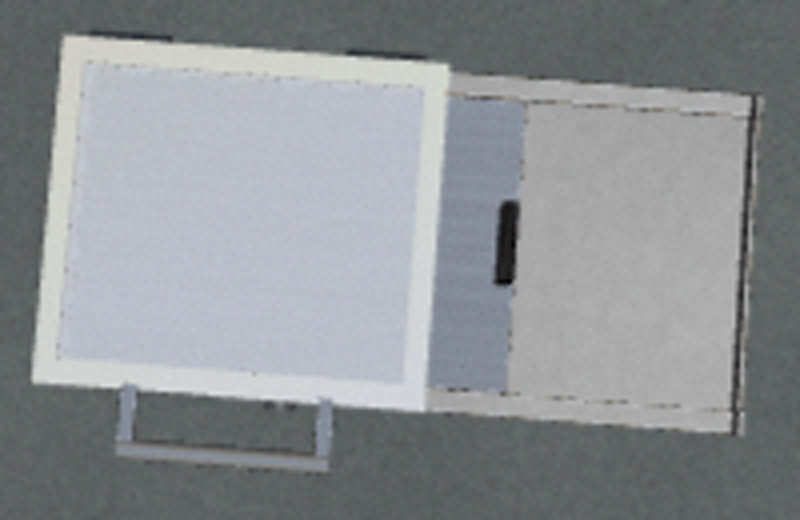

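The crop shows the lid corners at (64,36), (449,65), (427,411), (35,382), the handle bar from (117,450) to (328,465), the tab at about (507,243), the gate end from (524,103) to (508,390) and the mark from (758,97) to (740,433).

```bash
python3 - <<'E'
from h import *
c=camera("top")
f=lambda u,v,z:onz(c,(165+(u+.5)/4-.5,160+(v+.5)/4-.5),z)[:2]
L=np.array([f(64,36,.084),f(449,65,.084),f(427,411,.084),f(35,382,.084)])
print("lid",L.round(4),np.linalg.norm(np.roll(L,-1,0)-L,axis=1),L.mean(0))
for a,b in((0,1),(3,2)):
    d=L[a]-L[b]; print("yaw from y-edge",np.arctan2(-d[0],d[1]))
for a,b in((0,3),(1,2)):
    d=L[a]-L[b]; print("yaw x-edge",np.arctan2(d[1],d[0]))
h=np.array([f(117,450,.089),f(328,465,.089)]);print("bar",h,h.mean(0),np.linalg.norm(h[0]-h[1]))
t=f(508,243,.0855);print("tab",t)
e=np.array([f(524,103,.0465),f(508,390,.0465)]);print("end",e.mean(0))
m=np.array([f(758,97,.049),f(740,433,.049)]);print("mark",m.mean(0),np.arctan2((m[0]-m[1])[1],(m[0]-m[1])[0]))
yaw=np.arctan2((m[0]-m[1])[1],(m[0]-m[1])[0])
ey=np.array([-np.sin(yaw),np.cos(yaw)])
print("travel",(e.mean(0)-m.mean(0))@ey)
# second view of dishes
s=camera("scene")
for o in caps(s): print(*o)
for n,X in dict(sa=[.5937,-.339,.038],ra=[.448,-.3787,.038]).items(): print(n,proj(s,X))
print(proj(s,[*h.mean(0),.083]),proj(s,[*t,.0855]))
st=read_state();print(R.from_quat(st["tool_rot"]).as_matrix().round(3))
E
```

```text
lid [[ 0.6888  0.2138]
 [ 0.6767 -0.0245]
 [ 0.4641 -0.016 ]
 [ 0.4758  0.2229]] [0.23859392 0.21276522 0.23911983 0.21324538] [0.57633327 0.09903348]
yaw from y-edge -0.051098833126304255
yaw from y-edge -0.04906950607148436
yaw x-edge -0.04269005539199335
yaw x-edge -0.04020146457600119
bar [[0.43617246 0.17079836]
 [0.43028081 0.04309693]] [0.43322664 0.10694765] 0.1278372666982214
tab [ 0.56741235 -0.06308379]
end [ 0.56836955 -0.06999633]
mark [ 0.56038676 -0.21655166] -0.04433411146558434
travel 0.1467651174621739
[ 22.6 388.8] [ 0.7362 -0.6547  0.038 ] [138.2  54.8] 23.8 0.2
[ 39.1 359. ] [ 0.6909 -0.6195  0.038 ] [23.4 35.7] 82.1 0.74
[  5.9 355.4] [ 0.6465 -0.6739  0.038 ] [21.4 35.7] 83.9 0.79
[ 32.6 340.6] [ 0.6416 -0.6245  0.038 ] [24.  35.4] 70.7 0.74
[ 26.4 323.8] [ 0.5927 -0.6298  0.038 ] [21.2 39. ] 82.1 0.78
[ 20.8 307.7] [ 0.5431 -0.6345  0.038 ] [21.8 38.3] 83.6 0.78
[ 15.4 293. ] [ 0.4944 -0.6398  0.038 ] [22.5 38.8] 83.1 0.77
[195.7 290. ] [ 0.7114 -0.2954  0.038 ] [66.  64.3] 56.7 0.79
[157.9 263.5] [ 0.5914 -0.3405  0.038 ] [57.2 56. ] 12.5 0.94
[279.9 262.1] [
[... 451 characters left out ...]
 [256.5 232.5] 87.0 0.97
[516.6 156.4] [0.8061 0.7574 0.038 ] [ 33.4 293.5] 0.0 0.65
[333.8 145.5] [0.4383 0.3182 0.038 ] [55.  59.4] 66.8 0.87
[502.7 148.9] [0.7571 0.7571 0.038 ] [294.   35.3] 90.0 0.63
[489.4 141.7] [0.7078 0.7575 0.038 ] [292.6  36.5] 89.7 0.61
[476.6 134.9] [0.6585 0.7571 0.038 ] [ 37.7 292.4] 0.5 0.59
[469.9 126. ] [0.6096 0.7852 0.038 ] [ 37.7 244.8] 0.2 0.6
[354.1  62.7] [-0.0211  0.8004  0.038 ] [189.9 214.7] 67.7 0.73
[524.9  15.5] [0.0368 1.9975 0.038 ] [720.  611.9] 54.5 0.34
sa [158.82746549 263.88308049]
ra [124.39337289 233.31113048]
[278.85110935 154.61882077] [251.98612837 200.09065741]
[[ 0.906  0.423 -0.   ]
 [ 0.423 -0.906  0.001]
 [-0.    -0.001 -1.   ]]
```

```bash
cat >> h.py <<'E'
YAW=-.046; C=np.array([.5763,.0990])
EX=np.array([np.cos(YAW),np.sin(YAW)]); EY=np.array([-EX[1],EX[0]])
def inc(x,y): return C+x*EX+y*EY
def toinc(p): d=np.array(p[:2])-C; return np.array([d@EX,d@EY])
def plan(wps):
    """wps: world x,y,z, azimuth of tool y (rad; half turn free) -> shift cm + rotvec from present pose"""
    st=read_state(); Rm=R.from_quat(st["tool_rot"])
    print("now",st["position"].round(4),"inc",toinc(st["position"]).round(4),"j",st["joints"].round(2),"w",round(st["gripper_width"],4),"t",round(st["time"],2))
    for x,y,z,a in wps:
        Rt=R.from_matrix(np.array([[-np.sin(a),np.cos(a),0],[np.cos(a),np.sin(a),0],[0,0,-1]]).T.copy().T if 0 else np.column_stack([[-np.sin(a),np.cos(a),0],[np.cos(a),np.sin(a),0],[0,0,-1]]))
        s=Rm.inv().apply(np.array([x,y,z])-st["position"])*100
        print(s.round(2),(Rm.inv()*Rt).as_rotvec().round(3))
E
sed -i 's/np.array(\[\[-np.sin(a),np.cos(a),0\],\[np.cos(a),np.sin(a),0\],\[0,0,-1\]\]).T.copy().T if 0 else //' h.py
python3 - <<'E'
from h import *
b=inc(-.143,0.0); print(b)
plan([(.5,-.3,.28,-.56),(*b,.20,YAW),(*b,.066,YAW)])
E
```

```text
[0.43345127 0.10557568]
now [ 0.2749 -0.5888  0.2308] inc [-0.2695 -0.7009] j [ 1.15  0.32 -0.07  1.45  0.02  1.37 -0.06] w 0.0858 t 0.25
[ 32.62 -16.64  -4.91] [-0.001 -0.    -0.574]
[ 43.75 -56.2    3.12] [-1.000e-03 -0.000e+00 -1.088e+00]
[ 43.75 -56.19  16.52] [-1.000e-03 -0.000e+00 -1.088e+00]
```

>>> carry_out --moves '[10.9,-5.5,-3,0,0,-0.19,-0.38,21.7,-11,-5,0,0,-0.38,-0.38,32.6,-16.6,-5,0,0,-0.57,-0.38,32.6,-16.6,-5,0,0,-0.57,-0.38,32.6,-16.6,-5,0,0,-0.57,-0.38,36,-30,-3,0,0,-0.75,-0.38,43.7,-56.2,3,0,0,-1.09,-0.38,43.7,-56.2,3,0,0,-1.09,-0.38,43.7,-56.2,3,0,0,-1.09,-0.38,43.7,-56.2,3,0,0,-1.09,-0.38]' --squeeze 30

```text
time: 1.5
position: [0.4457, -0.0365, 0.2268]
tool_rot: [0.723, 0.691, 0.0, 0.001]
contact_force: [1.5, 0.5, 0.1]
gripper_width: 0.0267
grip_force: 0.0
```

>>> carry_out --moves '[0,0,0,0,0,0,-0.38,0,0,0,0,0,0,-0.38]'

```text
time: 1.75
position: [0.4461, -0.039, 0.2272]
tool_rot: [0.722, 0.691, -0.0, 0.001]
contact_force: [0.9, -0.2, 0.1]
gripper_width: 0.0262
grip_force: 0.0
```

```bash
python3 - <<'E'
from h import *
b=inc(-.143,0.0)
plan([(*b,.14,YAW),(*b,.067,YAW)])
E
```

```text
now [ 0.4461 -0.039   0.2272] inc [-0.1237 -0.1438] j [ 0.67 -0.1  -0.59  1.91 -0.06  1.32  0.05] w 0.0262 t 1.75
[14.39 -1.91  8.7 ] [0.    0.001 0.002]
[14.4  -1.91 16.  ] [0.    0.001 0.002]
```

>>> carry_out --moves '[5,-0.6,2,0,0,0,-0.38,10,-1.3,4,0,0,0,-0.38,14.4,-1.9,6,0,0,0,-0.38,14.4,-1.9,8.7,0,0,0,-0.38,14.4,-1.9,8.7,0,0,0,-0.38,14.4,-1.9,8.7,0,0,0,-0.38]'

```text
time: 2.5
position: [0.4345, 0.105, 0.1408]
tool_rot: [0.723, 0.69, 0.0, 0.0]
contact_force: [0.6, 0.2, 0.4]
gripper_width: 0.0261
grip_force: 0.0
```

```bash
python3 - <<'E'
from h import *
b=inc(-.143,0.0)
plan([(*b,.067,YAW)])
c=camera("scene"); cv2.imwrite("pics/a.png",cv2.resize(c["image"][110:220,200:360,::-1],None,fx=4.5,fy=4.5,interpolation=2))
E
```

```text
now [0.4345 0.105  0.1408] inc [-0.1419 -0.0005] j [ 0.53 -0.02 -0.8   2.02 -0.02  1.13 -0.32] w 0.0261 t 2.5
[ 0.05 -0.11  7.38] [ 0.001 -0.    -0.001]
```

View pics/a.png

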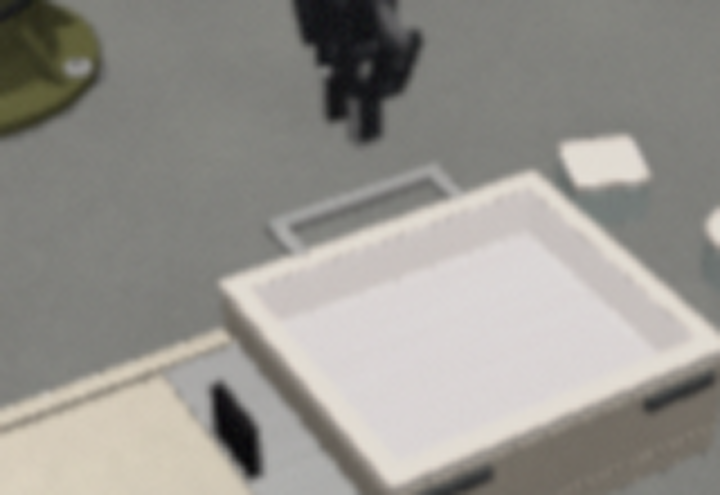

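The crop shows the gripper (fingertips at about (350,130)) above the middle of the handle bar, so I descend and grip it.

>>> carry_out --moves '[0,-0.1,3,0,0,0,-0.38,0,-0.1,6,0,0,0,-0.38,0,-0.1,7.4,0,0,0,-0.38,0,-0.1,7.4,0,0,0,-0.38,0,-0.1,7.4,0,0,0,-1,0,-0.1,7.4,0,0,0,-1,0,-0.1,7.4,0,0,0,-1,0,-0.1,7.4,0,0,0,-1]' --squeeze 30

```text
time: 3.55
position: [0.4321, 0.1064, 0.067]
tool_rot: [0.723, 0.691, -0.001, 0.0]
contact_force: [-6.0, -0.8, 6.7]
gripper_width: 0.0106
grip_force: 29.6
```

```bash
cat > lid.py <<'E'
from h import *
import sys
st=read_state(); p=st["position"]; i=toinc(p)
# bar presumed at height zb; grasp offset below
a0=float(sys.argv[1]); H=np.array([.107,.078]); off=p[2]-(H[1]+.25*np.sin(a0+.02)); ox=i[0]-(H[0]-.25*np.cos(a0+.02))
print("inc",i.round(4),"z",p[2],"off",off,ox,"w",st["gripper_width"],st["grip_force"],st["contact_force"])
for a in map(float,sys.argv[2:]):
    dx=-.25*(np.cos(a+.02)-np.cos(a0+.02)); dz=.25*(np.sin(a+.02)-np.sin(a0+.02))
    s=R.from_quat(st["tool_rot"]).inv().apply([*(dx*EX),dz])*100
    print(a,s.round(1))
E
python3 lid.py 0 .1 .2 .3 .4 .5 .6 .7 .8 .9 1 1.1 1.2 1.3 1.4 1.5 1.6 1.7 1.78
```

```text
inc [-0.1444  0.0008] z 0.06695435055406283 off -0.01604531611927043 -0.0014706988329046822 w 0.010640110788614888 29.557676017284393 [-6.02397425 -0.78530829  6.70806647]
0.1 [-0.   0.2 -2.5]
0.2 [-0.   0.6 -5. ]
0.3 [-0.   1.3 -7.4]
0.4 [-0.   2.2 -9.7]
0.5 [ -0.    3.3 -11.9]
0.6 [ -0.    4.6 -14. ]
0.7 [ -0.    6.2 -16. ]
0.8 [ -0.    7.9 -17.8]
0.9 [ -0.    9.8 -19.4]
1.0 [ -0.   11.9 -20.8]
1.1 [ -0.   14.1 -22. ]
1.2 [ -0.1  16.4 -23. ]
1.3 [ -0.1  18.8 -23.7]
1.4 [ -0.1  21.2 -24.2]
1.5 [ -0.1  23.7 -24.5]
1.6 [ -0.1  26.2 -24.5]
1.7 [ -0.1  28.7 -24.2]
1.78 [ -0.1  30.7 -23.9]
```

>>> carry_out --moves '[0,0.2,-2.5,0,0,0,-1,0,0.6,-5,0,0,0,-1,0,1.3,-7.4,0,0,0,-1,0,2.2,-9.7,0,0,0,-1,0,3.3,-11.9,0,0,0,-1,0,4.6,-14,0,0,0,-1,0,6.2,-16,0,0,0,-1,0,7.9,-17.8,0,0,0,-1,0,9.8,-19.4,0,0,0,-1,0,11.9,-20.8,0,0,0,-1]'

```text
time: 4.8
position: [0.5497, 0.1005, 0.2773]
tool_rot: [0.723, 0.691, -0.002, 0.0]
contact_force: [-9.8, -3.5, 15.1]
gripper_width: 0.0105
grip_force: 30.8
```

>>> carry_out --moves '[0,2.2,-1.2,0,0,0,-1,0,4.5,-2.2,0,0,0,-1,0,6.9,-2.9,0,0,0,-1,0,9.3,-3.4,0,0,0,-1,0,11.8,-3.7,0,0,0,-1,0,14.3,-3.7,0,0,0,-1,0,16.8,-3.4,0,0,0,-1,0,18.8,-3.1,0,0,0,-1,0,18.8,-3.1,0,0,0,-1,0,18.8,-3.1,0,0,0,-1]'

```text
time: 6.05
position: [0.7393, 0.0911, 0.3054]
tool_rot: [0.723, 0.691, -0.001, 0.001]
contact_force: [0.7, -2.8, -1.6]
gripper_width: 0.011
grip_force: 31.5
```

```bash
python3 lid.py 1.78 1.8
python3 - <<'E'
from h import *
c=camera("scene"); cv2.imwrite("pics/b.png",cv2.resize(c["image"][40:260,160:460,::-1],None,fx=2.6,fy=2.6,interpolation=2))
E
```

```text
inc [ 0.1632 -0.0004] z 0.3053536641750701 off -0.016108243544478706 -0.0006025577604976129 w 0.010954618170715967 31.545122265815735 [ 0.71196575 -2.83037474 -1.62003953]
1.8 [0.  0.5 0.1]
```

View pics/b.png

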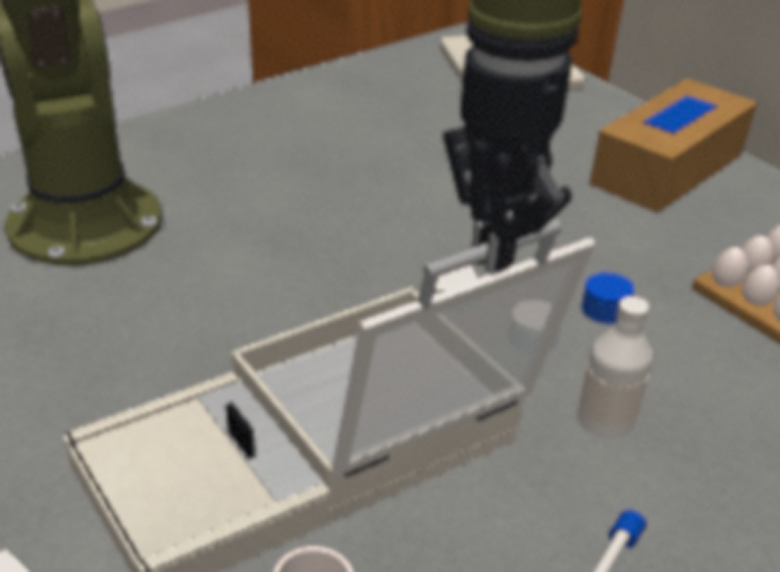

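The crop shows the lid standing past upright in the gripper at about 1.78 rad. I push it the last 5 mm to the stop, release and retract upwards.

>>> carry_out --moves '[0,0.4,0.1,0,0,0,-1,0,0.4,0.1,0,0,0,-0.38,0,0.4,0.1,0,0,0,-0.38,0,0.4,0.1,0,0,0,-0.38,0,0.4,-2,0,0,0,-0.38,0,0.4,-6,0,0,0,-0.38,-2,-6,-6,0,0,0,0,-6,-12,-6,0,0,0,0.5,-10,-17,-6,0,0,0,0.5,-10,-17,-6,0,0,0,0.5]'

```text
time: 7.35
position: [0.5626, -0.0022, 0.3654]
tool_rot: [0.724, 0.69, -0.001, 0.001]
contact_force: [-0.7, -0.2, 0.3]
gripper_width: 0.0641
grip_force: 0.0
```

```bash
python3 - <<'E'
from h import *
i=toinc([.5674,-.0631]); print(i)
t=inc(-.001,-.160)
plan([(*t,.25,YAW),(*t,.15,YAW),(*t,.057,YAW)])
E
```

```text
[-0.00143661 -0.16233778]
now [ 0.5626 -0.0022  0.3654] inc [-0.009  -0.1017] j [ 0.64  0.17 -0.79  1.42  0.12  1.6  -0.18] w 0.0641 t 7.35
[-5.79  0.81 11.56] [ 0.     0.003 -0.002]
[-5.76  0.81 21.56] [ 0.     0.003 -0.002]
[-5.72  0.81 30.86] [ 0.     0.003 -0.002]
```

>>> carry_out --moves '[-2.8,0.4,5,0,0,0,0.65,-5.8,0.8,11,0,0,0,0.65,-5.8,0.8,16,0,0,0,0.65,-5.8,0.8,21,0,0,0,0.65,-5.8,0.8,25,0,0,0,0.65,-5.8,0.8,28,0,0,0,0.65,-5.7,0.8,30,0,0,0,0.65,-5.7,0.8,30.8,0,0,0,0.65,-5.7,0.8,30.8,0,0,0,0.65,-5.7,0.8,30.8,0,0,0,0.65]'

```text
time: 8.6
position: [0.5715, -0.0569, 0.0582]
tool_rot: [0.722, 0.691, 0.001, 0.001]
contact_force: [-0.7, -0.7, -0.1]
gripper_width: 0.0703
grip_force: 0.0
```

>>> carry_out --moves '[0,0,0,0,0,0,-1,0,0,0,0,0,0,-1,0,0,0,0,0,0,-1,0,0,0,0,0,0,-1,0,0,0,0,0,0,-1]' --squeeze 100

```text
time: 9.22
position: [0.5669, -0.0568, 0.058]
tool_rot: [0.723, 0.691, -0.003, -0.002]
contact_force: [-13.0, 0.9, 12.9]
gripper_width: 0.0481
grip_force: 101.3
```

```bash
python3 - <<'E'
from h import *
p=read_state()["position"]; e0=np.array([.5684,-.0700]); m=np.array([.5604,-.2166])
print(p,toinc(p),toinc(e0),toinc(m))
E
```

```text
[ 0.56694346 -0.05680542  0.05803913] [-0.00218212 -0.15607086] [-1.20384614e-04 -1.69184501e-01] [-0.0013707 -0.3159973]
```

>>> carry_out --moves '[-1.5,0,0,0,0,0,-1,-3.5,0,0,0,0,0,-1,-5.5,0,0,0,0,0,-1,-7.5,0,0,0,0,0,-1,-9.5,0,0,0,0,0,-1,-11.5,0,0,0,0,0,-1,-13,0,0,0,0,0,-1,-14,0,0,0,0,0,-1,-14,0,0,0,0,0,-1,-14,0,0,0,0,0,-1]'

```text
time: 10.48
position: [0.56, -0.1945, 0.058]
tool_rot: [0.723, 0.691, -0.003, -0.004]
contact_force: [-15.7, 6.3, 15.7]
gripper_width: 0.048
grip_force: 101.8
```

```bash
python3 - <<'E'
from h import *
p=read_state()["position"]; print(p,toinc(p))
c=camera("top")
ims=[]
uv=proj(c,[*inc(0,-.305),.046]).astype(int); a=c["image"][uv[1]-65:uv[1]+65,uv[0]-40:uv[0]+40]
s=camera("scene"); us=proj(s,[*inc(0,-.305),.046]).astype(int); b=s["image"][us[1]-65:us[1]+65,us[0]-65:us[0]+65]
print(uv-[40,65],us-[65,65])
cv2.imwrite("pics/g.png",cv2.resize(np.hstack([a,b])[:,:,::-1],None,fx=3.8,fy=3.8,interpolation=2))
for n in(-.30,-.31,-.316): print(n,[( (proj(c,[*inc(x,n),.0465])-uv+[40,65])*3.8).round() for x in(-.09,.09)])
E
```

```text
[ 0.56003438 -0.19448163  0.05804119] [-0.00275302 -0.29391914]
[307 159] [138 166]
-0.3 [array([138., 386.]), array([154., 115.])]
-0.31 [array([154., 387.]), array([169., 116.])]
-0.316 [array([163., 387.]), array([178., 117.])]
```

View pics/g.png

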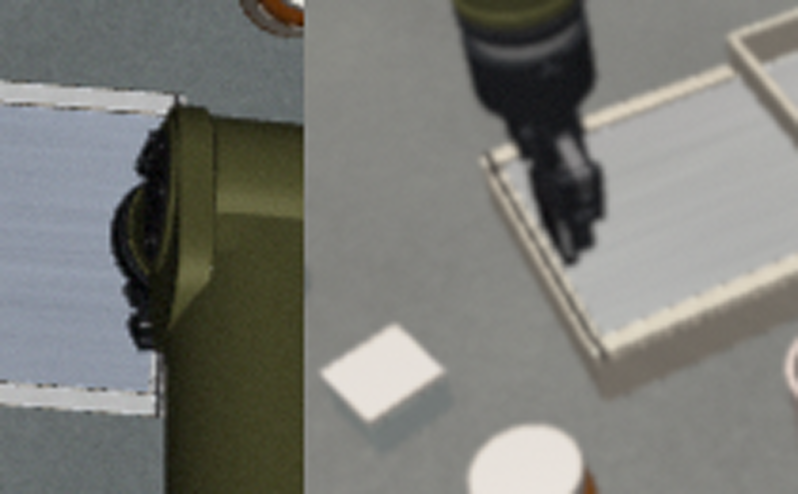

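The crop shows the gate end close to the mark, with the arm hiding most of the top view (mark at about x=155–180 left, and about (545,250) in the right half). The tool has moved 138 mm, so I pull another 11 mm, then release and measure with a clear view.

>>> carry_out --moves '[-0.6,0,0,0,0,0,-1,-1.15,0,0,0,0,0,-1,-1.15,0,0,0,0,0,-1,-1.15,0,0,0,0,0,-1]'

```text
time: 11.08
position: [0.5595, -0.2049, 0.058]
tool_rot: [0.722, 0.691, -0.002, -0.005]
contact_force: [-16.9, 9.0, 16.4]
gripper_width: 0.048
grip_force: 101.9
```

>>> carry_out --moves '[0,0,0,0,0,0,0.65,0,0,0,0,0,0,0.65,0,0,0,0,0,0,0.65,0,0,-5,0,0,0,0.65,0,0,-10,0,0,0,0.65,4,-4,-14,0,0,0,0.65,9,-9,-14,0,0,0,0.65,14,-10,-14,0,0,0,0.65,20,-10,-14,0,0,0,0.65,20,-10,-14,0,0,0,0.65]'

```text
time: 12.32
position: [0.4729, 0.0013, 0.1979]
tool_rot: [0.719, 0.695, 0.001, 0.001]
contact_force: [0.1, -0.7, 0.1]
gripper_width: 0.0702
grip_force: 0.0
```

```bash
python3 - <<'E'
from h import *
p=read_state()["position"]; print(p,toinc(p))
c=camera("top"); im=c["image"]; g=cv2.cvtColor(im,cv2.COLOR_RGB2GRAY)
for o in caps(c): 
    if 45<o[2][0]<62: print(*o)
# profile along -ey at several x, height .0465
for x in(-.06,-.03,.03,.06):
    ys=np.arange(-.300,-.330,-.002)
    print(x,[int(cv2.getRectSubPix(im[:,:,2],(1,1),tuple(map(float,proj(c,[*inc(x,y),.0465]))))[0,0]) for y in ys],[int(cv2.getRectSubPix(im[:,:,0],(1,1),tuple(map(float,proj(c,[*inc(x,y),.0465]))))[0,0]) for y in ys])
a=im[160:285,305:365]
s=camera("scene"); b=s["image"][180:305,150:280]
cv2.imwrite("pics/g2.png",cv2.resize(np.hstack([a,b])[:,:,::-1],None,fx=4,fy=4,interpolation=2))
E
```

```text
[0.47286028 0.00131507 0.1978679 ] [-0.09883838 -0.10233814]
[415.4 272.1] [ 0.4479 -0.379   0.038 ] [54.9 58. ] 1.4 0.78
[137.4 268.5] [0.4397 0.3197 0.038 ] [54.9 54.7] 68.1 0.92
[127.1 219.3] [0.5628 0.3518 0.038 ] [55.9 56. ] 1.4 0.79
[399.4 213.9] [ 0.5937 -0.3389  0.038 ] [54.7 54.7] 12.7 0.92
[389.7 148.5] [ 0.7616 -0.3137  0.038 ] [60.  61.9] 1.4 0.79
-0.06 [160, 159, 160, 160, 161, 162, 161, 160, 136, 107, 100, 103, 105, 105, 105, 106] [140, 140, 140, 140, 141, 140, 141, 140, 125, 105, 94, 98, 98, 98, 98, 99]
-0.03 [159, 160, 161, 158, 159, 159, 161, 167, 170, 130, 112, 108, 108, 105, 108, 108] [139, 139, 139, 138, 138, 138, 139, 145, 151, 119, 104, 99, 99, 99, 100, 101]
0.03 [167, 168, 167, 166, 166, 170, 167, 164, 134, 102, 103, 106, 109, 111, 112, 111] [146, 147, 147, 147, 147, 150, 148, 146, 122, 97, 98, 99, 102, 104, 104, 104]
0.06 [161, 163, 164, 163, 165, 163, 163, 166, 164, 114, 105, 106, 109, 110, 108, 110] [142, 145, 145, 142, 144, 143, 144, 145, 141, 102, 97, 100, 103, 103, 102, 103]
```

View pics/g2.png

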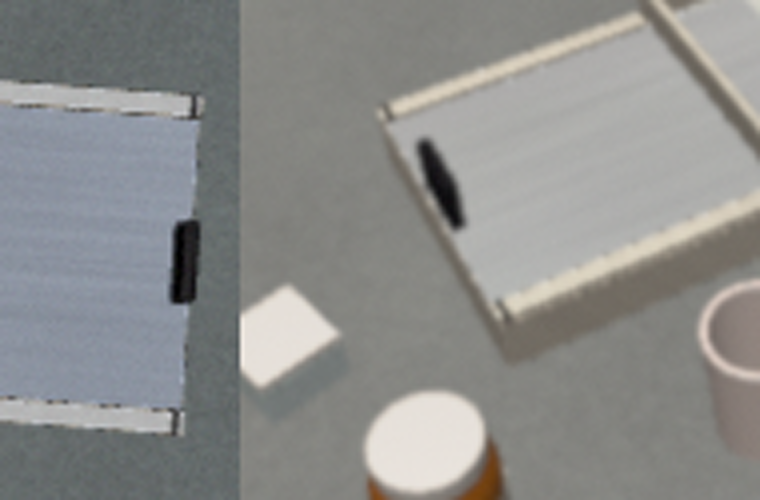

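The crop shows the gate end (line (200,120)–(183,405)) at or slightly past the mark ticks on the strips at (195,105) and (178,422). I measure both with intensity profiles in both cameras.

```bash
python3 - <<'E'
from h import *
def prof(c,x,z,ys):
    g=cv2.cvtColor(c["image"],cv2.COLOR_RGB2GRAY).astype(np.float32)
    P=[proj(c,[*inc(x,y),z]) for y in ys]
    return cv2.remap(g,np.array([[p[0] for p in P]],np.float32),np.array([[p[1] for p in P]],np.float32),1)[0]
ys=np.arange(-.305,-.3301,-.0015)
T,S=camera("top"),camera("scene")
c=T
print("where strip (x profile at y=-.28):",[ (round(float(x),3),int(prof(c,x,.049,[-.28])[0])) for x in np.arange(-.112,.113,.004) if abs(x)>.08])
for n,c in(("top",T),("scene",S)):
    print(n,(ys*1000).round(1))
    for x in(-.1005,-.0985,.0985,.1005): print("strip",x,prof(c,x,.049,ys).astype(int))
    for x in(-.07,-.045,.045,.07): print("gate",x,prof(c,x,.0465,ys).astype(int))
E
```

```text
where strip (x profile at y=-.28): [(-0.112, 103), (-0.108, 135), (-0.104, 183), (-0.1, 182), (-0.096, 184), (-0.092, 141), (-0.088, 143), (-0.084, 146), (0.08, 150), (0.084, 154), (0.088, 153), (0.092, 121), (0.096, 182), (0.1, 182), (0.104, 181), (0.108, 104), (0.112, 103)]
top [-305.  -306.5 -308.  -309.5 -311.  -312.5 -314.  -315.5 -317.  -318.5
 -320.  -321.5 -323.  -324.5 -326.  -327.5 -329. ]
strip -0.1005 [180 182 164 136  90  78  99 130 151 128 113 106 103 102 105 106 107]
strip -0.0985 [182 183 181 162 102  87  97 134 154 124 110 103 101 100 103 105 107]
strip 0.0985 [181 182 183 166 139  87  82 123 134 134 119 109 106 104 101 101 101]
strip 0.1005 [181 181 183 166 138  85  87 128 140 142 122 110 104 104 104 102 102]
gate -0.07 [147 147 146 146 146 147 149 149 125 109 105 105 106 103 101 101 104]
gate -0.045 [146 148 146 145 144 146 149 140 130 116 109 105 104 105 106 105 104]
gate 0.045 [150 149 149 149 149 150 152 142 130 116 108 106 107 107 106 105 105]
gate 0.07 [150 149 148 150 151 152 151 145 123 109 107 106 105 107 107 107 106]
scene [-305.  -306.5 -308.  -309.5 -311.  -312.5 -314.  -315.5 -317.  -318.5
 -320.  -321.5 -323.  -324.5 -326.  -327.5 -329. ]
strip -0.1005 [198 192 178 162 135 113 122 136 153 161 150 142 135 133 133 133 133]
strip -0.0985 [183 178 168 153 136 116 115 132 146 151 145 138 133 132 132 133 133]
strip 0.0985 [210 207 202 185 160 129 124 139 162 169 147 126 107 103 103 112 121]
strip 0.1005 [197 200 195 177 151 125 107 127 147 156 142 121 108 101 103 111 121]
gate -0.07 [141 151 161 167 171 172 172 170 160 146 131 116 112 112 119 126 130]
gate -0.045 [ 23  26  35  60  92 122 151 159 162 147 130 118 109 107 110 117 122]
gate 0.045 [176 177 177 177 177 177 178 177 172 157 139 120 109 106 111 120 127]
gate 0.07 [179 179 179 179 179 179 179 176 169 154 135 117 106 103 110 118 125]
```

The mark centre is at y = −0.313 (both views) and the gate end at about −0.3175, so it is about 4.5 mm too far out. The gate evidently did not start fully in, and the tab clearance of 32 mm agrees with that. I regrasp the tab and push it back.

```bash
python3 - <<'E'
from h import *
t=toinc([.5595,-.2049]); print(t)
t=inc(-.0015,t[1]-.003)
plan([(*t,.20,YAW),(*t,.058,YAW)])
E
```

```text
[-0.00280776 -0.30435106]
now [ 0.4728 -0.0055  0.1969] inc [-0.0986 -0.1091] j [ 0.82 -0.01 -0.85  1.9  -0.01  1.25 -0.07] w 0.0703 t 12.53
[-19.82   9.71  -0.3 ] [ 0.  0. -0.]
[-19.82   9.71  13.9 ] [ 0.  0. -0.]
```

>>> carry_out --moves '[-6,3,-0.3,0,0,0,0.65,-12,6,-0.3,0,0,0,0.65,-17,8.5,-0.3,0,0,0,0.65,-19.8,9.7,2,0,0,0,0.65,-19.8,9.7,6,0,0,0,0.65,-19.8,9.7,10,0,0,0,0.65,-19.8,9.7,13,0,0,0,0.65,-19.8,9.7,13.9,0,0,0,0.65,-19.8,9.7,13.9,0,0,0,0.65,-19.8,9.7,13.9,0,0,0,0.65]'

```text
time: 13.78
position: [0.5619, -0.2068, 0.0594]
tool_rot: [0.723, 0.691, 0.0, 0.001]
contact_force: [-0.2, -0.3, -0.1]
gripper_width: 0.0704
grip_force: 0.0
```

>>> carry_out --moves '[0,0,0,0,0,0,-1,0,0,0,0,0,0,-1,0,0,0,0,0,0,-1,0,0,0,0,0,0,-1,0,0,0,0,0,0,-1]' --squeeze 100

```text
time: 14.4
position: [0.5594, -0.2064, 0.0597]
tool_rot: [0.723, 0.691, -0.002, -0.001]
contact_force: [-8.0, 1.4, 10.1]
gripper_width: 0.0479
grip_force: 101.9
```

>>> carry_out --moves '[0.3,0,0,0,0,0,-1,0.6,0,0,0,0,0,-1,0.6,0,0,0,0,0,-1,0.6,0,0,0,0,0,-1]'

```text
time: 14.9
position: [0.5595, -0.2055, 0.0598]
tool_rot: [0.723, 0.69, -0.004, 0.002]
contact_force: [-6.3, -7.3, 7.2]
gripper_width: 0.0478
grip_force: 101.7
```

>>> carry_out --moves '[0.2,0,0,0,0,0,-1,0.4,0,0,0,0,0,-1,0.4,0,0,0,0,0,-1,0.4,0,0,0,0,0,-1]'

```text
time: 15.4
position: [0.5596, -0.2019, 0.0597]
tool_rot: [0.723, 0.69, -0.004, 0.002]
contact_force: [-6.1, -8.2, 7.2]
gripper_width: 0.0479
grip_force: 101.6
```

Exactly 4.5 mm. Now I release, move clear and measure again.

>>> carry_out --moves '[0,0,0,0,0,0,0.65,0,0,0,0,0,0,0.65,0,0,0,0,0,0,0.65,0,0,-5,0,0,0,0.65,0,0,-10,0,0,0,0.65,3,-4,-14,0,0,0,0.65,8,-8,-14,0,0,0,0.65,14,-9,-14,0,0,0,0.65,20,-10,-14,0,0,0,0.65,20,-10,-14,0,0,0,0.65]'

```text
time: 16.65
position: [0.4696, 0.0141, 0.1985]
tool_rot: [0.719, 0.695, 0.0, 0.001]
contact_force: [-0.4, -0.6, -1.1]
gripper_width: 0.0703
grip_force: 0.0
```

```bash
python3 - <<'E'
from h import *
def prof(c,x,z,ys):
    g=cv2.cvtColor(c["image"],cv2.COLOR_RGB2GRAY).astype(np.float32)
    P=[proj(c,[*inc(x,y),z]) for y in ys]
    return cv2.remap(g,np.array([[p[0] for p in P]],np.float32),np.array([[p[1] for p in P]],np.float32),1)[0]
ys=np.arange(-.305,-.3301,-.0015)
T,S=camera("top"),camera("scene")
for n,c in(("top",T),("scene",S)):
    for x in(-.0985,.0985): print("strip",x,prof(c,x,.049,ys).astype(int))
    for x in(-.07,-.045,.045,.07): print("gate",x,prof(c,x,.0465,ys).astype(int))
cv2.imwrite("pics/inc2.png",cv2.resize(T["image"][150:290,165:365,::-1],None,fx=4,fy=4,interpolation=2))
E
```

```text
strip -0.0985 [182 184 182 164 101  86 100 135 154 126 111 102 101 101 104 105 106]
strip 0.0985 [182 182 183 165 138  84  80 123 135 136 121 111 107 104 102 101 102]
gate -0.07 [146 147 147 149 134  96 120 163 134 114 104 104 107 103 101 100 102]
gate -0.045 [145 145 145 141 128 128 134 138 134 116 109 108 107 106 106 106 105]
gate 0.045 [148 148 150 153 159 142 114 129 138 120 111 108 106 105 105 105 105]
gate 0.07 [149 150 150 148 130  99 122 143 128 116 110 106 103 106 108 107 106]
strip -0.0985 [183 177 167 152 133 112 110 130 144 150 145 138 133 132 132 133 134]
strip 0.0985 [210 206 201 185 160 129 123 138 161 168 147 126 107 103 104 112 121]
gate -0.07 [167 170 172 168 158 144 135 133 146 155 143 129 118 114 120 127 131]
gate -0.045 [ 62  95 129 147 152 140 128 137 151 152 146 129 116 110 111 116 121]
gate 0.045 [177 177 177 175 167 155 138 139 154 155 146 126 112 107 110 119 126]
gate 0.07 [179 180 179 177 170 155 135 136 148 152 144 124 110 103 109 118 125]
```

View pics/inc2.png

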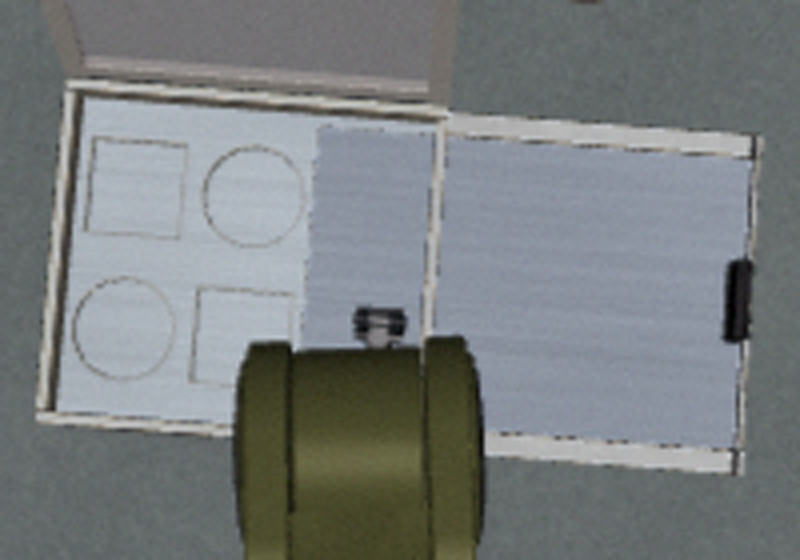

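The view shows the gate end just at the mark ((752,160)–(740,445)), with the pockets visible: square far (137,188), round far (253,196), round near (124,328), square near (243,337). I use these to refine the incubator pose, then fetch the left dishes.

```bash
python3 - <<'E'
from h import *
c=camera("top")
for n,u,v,e in(("SF",137,188,(.045,.075)),("RF",253,196,(.045,0)),("RN",124,328,(-.045,.075))):
    p=onz(c,(165+(u+.5)/4-.5,150+(v+.5)/4-.5),.042); print(n,p[:2].round(4),toinc(p).round(4),e)
a=np.deg2rad(67.5-90)
plan([(.52,.18,.20,a),(.439,.319,.12,a),(.439,.319,.014,a)])
E
```

```text
SF [0.6247 0.1715] [0.045  0.0747] (0.045, 0.075)
RF [0.6214 0.0978] [0.0451 0.0009] (0.045, 0)
RN [0.5358 0.1765] [-0.044   0.0755] (-0.045, 0.075)
now [0.4703 0.0075 0.198 ] inc [-0.1017 -0.0963] j [ 0.84 -0.02 -0.9   1.9  -0.01  1.25 -0.09] w 0.0703 t 16.8
[17.46  4.21 -0.21] [0.    0.001 0.349]
[30.99 -4.5   7.78] [0.    0.001 0.349]
[31.   -4.5  18.38] [0.    0.001 0.349]
```

>>> carry_out --moves '[6,1.5,0,0,0,0.1,1,12,3,0,0,0,0.2,1,17.5,2,0,0,0,0.35,1,23,-1,0,0,0,0.35,1,28,-3,2,0,0,0.35,1,31,-4.5,5,0,0,0.35,1,31,-4.5,7.8,0,0,0.35,1,31,-4.5,7.8,0,0,0.35,1,31,-4.5,7.8,0,0,0.35,1,31,-4.5,7.8,0,0,0.35,1]'

```text
time: 18.05
position: [0.4403, 0.3194, 0.1211]
tool_rot: [0.832, 0.554, 0.001, 0.0]
contact_force: [-0.4, -0.3, 0.8]
gripper_width: 0.0858
grip_force: 0.0
```

```bash
python3 - <<'E'
from h import *
for o in caps(camera("scene")):
    if 50<max(o[2])<62 : print(*o)
a=np.deg2rad(67.5-90)
plan([(.439,.319,.014,a)])
E
```

```text
[158.  263.5] [ 0.5915 -0.3402  0.038 ] [57.4 56. ] 12.0 0.94
[123.4 232.8] [ 0.445  -0.3803  0.038 ] [59.  56.4] 56.4 0.79
now [0.4401 0.3195 0.1211] inc [-0.1462  0.214 ] j [ 0.23  0.35 -1.05  1.82  0.33  1.16 -1.33] w 0.0855 t 18.1
[-0.1  -0.1  10.71] [ 0.002 -0.001 -0.003]
```

>>> carry_out --moves '[-0.1,-0.1,4,0,0,0,1,-0.1,-0.1,8,0,0,0,1,-0.1,-0.1,10.7,0,0,0,1,-0.1,-0.1,10.7,0,0,0,1,-0.1,-0.1,10.7,0,0,0,-1,-0.1,-0.1,10.7,0,0,0,-1,-0.1,-0.1,10.7,0,0,0,-1,-0.1,-0.1,10.7,0,0,0,-1,-0.1,-0.1,10.7,0,0,0,-1]' --squeeze 40

```text
time: 19.23
position: [0.4389, 0.3201, 0.0149]
tool_rot: [0.832, 0.555, 0.002, 0.0]
contact_force: [-0.4, -0.9, 7.4]
gripper_width: 0.0556
grip_force: 44.4
```

```bash
python3 - <<'E'
from h import *
t=inc(.045,.075)
plan([(*t,.14,YAW),(*t,.046,YAW)])
E
```

```text
now [0.4389 0.3201 0.0149] inc [-0.1475  0.2146] j [ 0.12  0.49 -0.95  1.91  0.48  0.98 -1.44] w 0.0556 t 19.23
[ -6.52  22.88 -12.48] [ 0.003 -0.002 -0.348]
[-6.54 22.86 -3.08] [ 0.003 -0.002 -0.348]
```

>>> carry_out --moves '[0,0,-5,0,0,0,-1,0,0,-10,0,0,0,-1,-0.5,3,-14,0,0,0,-1,-2,8,-14,0,0,-0.17,-1,-4,14,-14,0,0,-0.35,-1,-6.5,20,-14,0,0,-0.35,-1,-6.5,22.9,-13,0,0,-0.35,-1,-6.5,22.9,-12.5,0,0,-0.35,-1,-6.5,22.9,-12.5,0,0,-0.35,-1,-6.5,22.9,-12.5,0,0,-0.35,-1]'

```text
time: 20.48
position: [0.623, 0.173, 0.1386]
tool_rot: [0.722, 0.692, 0.0, 0.0]
contact_force: [-0.3, 0.1, -2.0]
gripper_width: 0.0554
grip_force: 44.4
```

```bash
python3 - <<'E'
from h import *
t=inc(.045,.075); st=read_state(); 
plan([(*t,.06,YAW),(*t,.046,YAW)])
z=st["position"][2]-.0149+.038
for n in("scene",):
    for o in caps(camera(n),z):
        if 30<max(o[2])<70: print(*o,toinc(o[1]))
c=camera("scene"); print(proj(c,[*t,z]))
uv=proj(c,[*t,z]).astype(int)
cv2.imwrite("pics/sq.png",cv2.resize(c["image"][uv[1]-60:uv[1]+60,uv[0]-70:uv[0]+70,::-1],None,fx=5,fy=5,interpolation=2)); print(uv)
E
```

```text
now [0.623  0.173  0.1386] inc [0.0432 0.076 ] j [ 0.41  0.56 -0.99  1.55  0.48  1.29 -0.68] w 0.0554 t 20.48
[-0.11  0.17  7.86] [ 0.    -0.     0.005]
[-0.11  0.17  9.26] [ 0.    -0.     0.005]
[ 39.6 359.4] [ 0.7854 -0.5826  0.1617] [21.  32.9] 82.1 0.75 [ 0.24022136 -0.67126379]
[  6.4 355.6] [ 0.7483 -0.6277  0.1617] [19.3 33.6] 83.8 0.77 [ 0.20523447 -0.71802208]
[ 33.1 341. ] [ 0.7444 -0.5867  0.1617] [20.2 33.5] 82.6 0.76 [ 0.19945326 -0.67724478]
[  3.4 337. ] [ 0.7082 -0.6284  0.1617] [12.3 34.1] 84.9 0.77 [ 0.16520908 -0.72056529]
[ 27.  323.9] [ 0.7035 -0.5908  0.1617] [20.8 35.3] 83.1 0.76 [ 0.15878506 -0.68322118]
[195.7 290. ] [ 0.8013 -0.3134  0.1617] [54.9 55.9] 23.8 0.77 [ 0.2437257  -0.40161741]
[158.  263.5] [ 0.7016 -0.3508  0.1617] [48.3 46.7] 13.3 0.94 [ 0.14585096 -0.44356243]
[279.9 262.1] [ 0.8328 -0.1454  0.1617] [61.9 60.6] 56.5 0.79 [ 0.26746711 -0.23234663]
[123.4 232.9] [ 0.5797 -0.384   0.1617] [49.1 46.9] 56.4 0.79 [ 0.02560657 -0.48233273]
[399.1 174.8] [0.765  0.2523 0.1617] [49.  50.3] 38.7 0.74 [0.18145108 0.16181498]
[338.26962805 157.66710872]
[338 157]
```

View pics/sq.png

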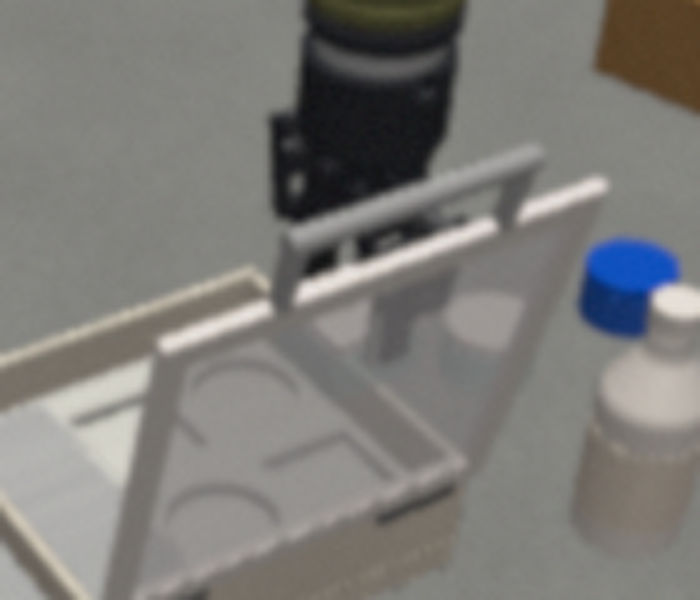

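The crop shows the dish held behind the translucent lid, above its pocket and too dim to measure. I descend by feel and check the final height.

>>> carry_out --moves '[-0.1,0.2,3,0,0,0,-1,-0.1,0.2,6,0,0,0,-1,-0.1,0.2,7.6,0,0,0,-1,-0.1,0.2,8,0,0,0,-1,-0.1,0.2,8.4,0,0,0,-1,-0.1,0.2,8.8,0,0,0,-1,-0.1,0.2,9.1,0,0,0,-1,-0.1,0.2,9.1,0,0,0,-1]'

```text
time: 21.58
position: [0.6271, 0.1713, 0.0562]
tool_rot: [0.722, 0.691, 0.0, 0.002]
contact_force: [-17.4, -8.1, 40.3]
gripper_width: 0.0555
grip_force: 49.4
```

>>> carry_out --moves '[0,0,-1.2,0,0,0,-1,0,0,-1.2,0,0,0,-1,0,0,-1.2,0,0,0,-1]'

```text
time: 21.95
position: [0.6259, 0.17, 0.0584]
tool_rot: [0.723, 0.691, -0.0, -0.0]
contact_force: [-0.6, -1.0, -1.7]
gripper_width: 0.055
grip_force: 44.7
```

```bash
python3 - <<'E'
from h import *
t=inc(.045,.075); plan([(*t,.046,YAW)]); print(read_state()["contact_force"])
c=camera("scene");uv=[338,190]
cv2.imwrite("pics/sq2.png",cv2.resize(c["image"][uv[1]-50:uv[1]+50,uv[0]-60:uv[0]+60,::-1],None,fx=6,fy=6,interpolation=2))
E
```

```text
now [0.6259 0.17   0.0584] inc [0.0462 0.0732] j [ 0.38  0.64 -0.94  1.61  0.55  1.17 -0.73] w 0.055 t 21.95
[ 0.18 -0.12  1.24] [-0.     0.     0.002]
[-0.56165274 -0.96165754 -1.65028104]
```

View pics/sq2.png

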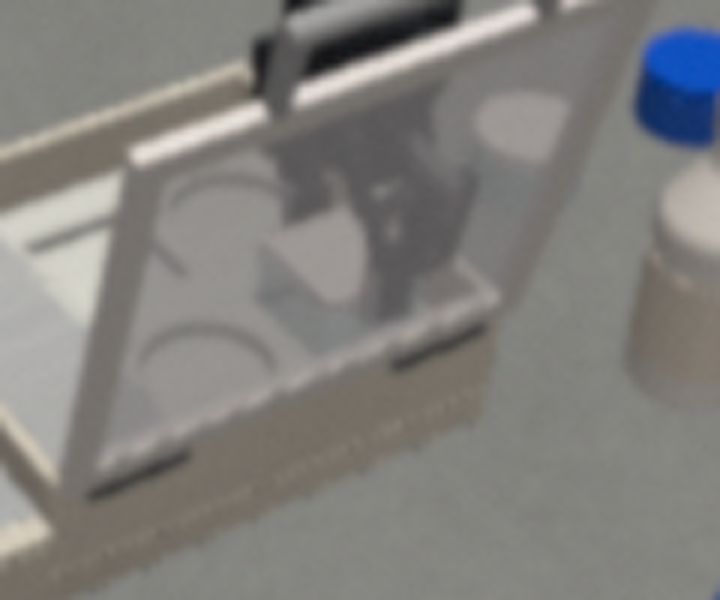

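The crop shows the dish just above deck level, over its pocket and off to one side. The tool is 1.2 mm too far in x and 1.8 mm short in y, so I correct this and press down again.

>>> carry_out --moves '[0.25,-0.12,-0.3,0,0,0,-1,0.25,-0.12,0,0,0,0,-1,0.25,-0.12,0.3,0,0,0,-1,0.25,-0.12,0.6,0,0,0,-1,0.25,-0.12,0.9,0,0,0,-1,0.25,-0.12,1.1,0,0,0,-1,0.25,-0.12,1.1,0,0,0,-1]'

```text
time: 22.88
position: [0.6248, 0.1727, 0.0477]
tool_rot: [0.722, 0.691, -0.0, -0.0]
contact_force: [-0.4, -0.0, -1.6]
gripper_width: 0.055
grip_force: 44.7
```

It went in (underside at about 33 mm). I release and go for the left round dish.

>>> carry_out --moves '[0,0,0.1,0,0,0,0.6,0,0,0.1,0,0,0,0.6,0,0,0.1,0,0,0,0.6,0,0,-3,0,0,0,0.6,0,0,-8,0,0,0,0.6,0,0,-12,0,0,0,1,0,-3,-14,0,0,0,1,3,-8,-14,0,0,0,1,3,-8,-14,0,0,0,1,3,-8,-14,0,0,0,1]'

```text
time: 24.12
position: [0.5466, 0.206, 0.1883]
tool_rot: [0.722, 0.691, 0.0, 0.001]
contact_force: [0.6, -0.6, -0.3]
gripper_width: 0.0853
grip_force: 0.0
```

```bash
python3 - <<'E'
from h import *
for n in("top","scene"):
  for o in caps(camera(n)):
    if 48<max(o[2])<62 : print(n,*o,toinc(o[1]).round(4))
a=YAW
plan([(.5615,.351,.12,a),(.5615,.351,.015,a)])
E
```

```text
top [415.4 272.1] [ 0.4479 -0.3791  0.038 ] [54.9 58.1] 1.4 0.78 [-0.1063 -0.4835]
top [399.5 213.9] [ 0.5936 -0.3391  0.038 ] [54.7 54.9] 12.7 0.92 [ 0.0374 -0.4368]
scene [158.  263.5] [ 0.5915 -0.3402  0.038 ] [57.4 56. ] 12.0 0.94 [ 0.0354 -0.438 ]
scene [123.4 232.8] [ 0.445  -0.3803  0.038 ] [59.  56.4] 56.4 0.79 [-0.1091 -0.4848]
scene [399.1 174.8] [0.668  0.3843 0.038 ] [58.9 60.4] 38.7 0.73 [0.0785 0.2892]
now [0.5473 0.2053 0.1879] inc [-0.0339  0.1048] j [ 0.47  0.4  -1.09  1.65  0.36  1.32 -0.72] w 0.0855 t 24.23
[14.63  0.75  6.78] [0. 0. 0.]
[14.63  0.75 17.28] [0. 0. 0.]
```

>>> carry_out --moves '[5,0.7,3,0,0,0,1,10,0.7,6,0,0,0,1,14.6,0.7,7,0,0,0,1,14.6,0.7,10,0,0,0,1,14.6,0.7,14,0,0,0,1,14.6,0.7,16.5,0,0,0,1,14.6,0.7,17.2,0,0,0,1,14.6,0.7,17.2,0,0,0,1,14.6,0.7,17.2,0,0,0,1]'

```text
time: 25.35
position: [0.5607, 0.3524, 0.0176]
tool_rot: [0.723, 0.691, 0.001, 0.0]
contact_force: [-0.8, -0.1, -0.4]
gripper_width: 0.0853
grip_force: 0.0
```

```bash
python3 - <<'E'
from h import *
plan([(.5615,.351,.015,YAW)]); print(read_state()["contact_force"])
c=camera("scene"); print(proj(c,[.5615,.351,.038]))
g=cv2.cvtColor(c["image"],cv2.COLOR_RGB2GRAY)[145:180:2,345:391:2]; print(g)
E
```

```text
now [0.5607 0.3524 0.0176] inc [-0.0273  0.2524] j [ 0.06  0.72 -0.91  1.6   0.61  1.13 -1.05] w 0.0853 t 25.35
[-0.14  0.09  0.26] [ 0.002 -0.001  0.002]
[-0.75666941 -0.05796182 -0.42569917]
[366.6833662  160.80741895]
[[129 132 145 173 199 219 217 196 167 134 117 112 109 105  96  90  96 114
  114 110  90  61  66]
 [162 199 215 221 211 171 142 119 114 112 115 108  92  92  90  91 104 115
  113  99  56  47  51]
 [221 212 186 151 128 115 112 109 111 120 120 117  98  91  96 109 114 114
  111  70  43  39  52]
 [164 128 118 112 113 108  94  93 112 122 121 122 117  94  93 111 115 112
  101  42  39  32  60]
 [113 114 115 118 117 100  89  91 115 121 122 122 121 104  91 111 114 111
   83  28  28  28  58]
 [117 119 121 122 119 103  97 115 131 135 136 136 130 121 105 115 113 105
   50  25  25  25  41]
 [121 122 121 122 121 118 125 145 150 152 153 151 150 145 123 115 111  86
   28  30  26  28  46]
 [122 122 122 122 122 122 140 153 152 153 152 153 152 145 119 113 107  54
   22  33  39  31  44]
 [120 122 120 123 122 122 138 152 152 152 152 154 152 135 115 112  86  26
   25  36  53  47  45]
 [122 
[... 167 characters left out ...]
 93 132 133 132 130]
 [122 122 122 122 123 119 114 119 120 124 128 130 121 113 112  87  28  38
  108 133 131 131 133]
 [123 123 121 122 122 119 115 116 118 120 123 119 116 112 108  74  48  87
  126 132 132 130 138]
 [122 123 123 123 122 120 116 116 117 119 120 117 113 112 113 109 117 127
  129 132 131 132 156]
 [124 122 123 122 122 124 119 118 119 119 120 116 114 115 123 129 129 130
  131 131 131 128 166]
 [139 127 121 123 123 123 123 121 120 119 118 115 114 120 130 129 128 130
  132 132 130 124 164]
 [125 138 129 123 122 124 123 122 121 121 117 114 115 127 129 131 130 132
  134 132 128 111 145]
 [114 125 141 131 124 121 122 122 122 120 114 114 121 129 130 131 133 132
  131 131 131 109 118]]
```

The dish is still there between the fingers.

>>> carry_out --moves '[-0.1,0.1,0.3,0,0,0,1,-0.1,0.1,0.3,0,0,0,-1,-0.1,0.1,0.3,0,0,0,-1,-0.1,0.1,0.3,0,0,0,-1,-0.1,0.1,0.3,0,0,0,-1,-0.1,0.1,0.3,0,0,0,-1]'

```text
time: 26.15
position: [0.561, 0.3509, 0.0133]
tool_rot: [0.723, 0.691, 0.0, 0.0]
contact_force: [0.6, -0.2, 4.0]
gripper_width: 0.0586
grip_force: 43.8
```

```bash
python3 - <<'E'
from h import *
t=inc(-.045,.075); plan([(*t,.13,YAW),(*t,.047,YAW)]); 
E
```

```text
now [0.561  0.3509 0.0133] inc [-0.0269  0.2509] j [ 0.06  0.72 -0.91  1.61  0.62  1.12 -1.05] w 0.0586 t 26.15
[-17.59  -1.84 -11.67] [ 0.001 -0.     0.002]
[-17.59  -1.84  -3.37] [ 0.001 -0.     0.002]
```

>>> carry_out --moves '[0,0,-5,0,0,0,-1,0,0,-10,0,0,0,-1,-3,-0.5,-11.7,0,0,0,-1,-8,-1,-11.7,0,0,0,-1,-13,-1.5,-11.7,0,0,0,-1,-17.6,-1.8,-10,0,0,0,-1,-17.6,-1.8,-7,0,0,0,-1,-17.6,-1.8,-5,0,0,0,-1,-17.6,-1.8,-5,0,0,0,-1,-17.6,-1.8,-5,0,0,0,-1]'

```text
time: 27.4
position: [0.5351, 0.1774, 0.0636]
tool_rot: [0.722, 0.692, 0.001, -0.0]
contact_force: [-0.1, -0.0, -2.0]
gripper_width: 0.0586
grip_force: 44.4
```

```bash
python3 - <<'E'
from h import *
t=inc(-.045,.075); plan([(*t,.0455,YAW)]); 
E
```

```text
now [0.5351 0.1774 0.0636] inc [-0.0447  0.0764] j [ 0.48  0.49 -1.03  1.83  0.47  1.09 -0.76] w 0.0586 t 27.4
[-0.14 -0.03  1.81] [ 0.001 -0.001  0.004]
```

>>> carry_out --moves '[-0.14,0,0.3,0,0,0,-1,-0.14,0,0.6,0,0,0,-1,-0.14,0,0.9,0,0,0,-1,-0.14,0,1.2,0,0,0,-1,-0.14,0,1.5,0,0,0,-1,-0.14,0,1.7,0,0,0,-1,-0.14,0,1.7,0,0,0,-1]'

```text
time: 28.28
position: [0.5345, 0.1747, 0.0456]
tool_rot: [0.722, 0.692, -0.0, -0.0]
contact_force: [-0.2, 1.8, -1.8]
gripper_width: 0.0587
grip_force: 44.4
```

Seated (z 0.0456). I release, rise and head for the right side.

>>> carry_out --moves '[0,0,0,0,0,0,0.65,0,0,0,0,0,0,0.65,0,0,0,0,0,0,0.65,0,0,-3,0,0,0,0.65,0,0,-8,0,0,0,0.65,-5,0.5,-14,0,0,0,1,-11,1,-15,0,0,0,1,-17,1,-15,0,0,0,1,-23,1,-15,0,0,0,1,-29,1,-15,0,0,0,1]'

```text
time: 29.52
position: [0.532, -0.115, 0.1965]
tool_rot: [0.723, 0.691, -0.0, 0.001]
contact_force: [0.1, -1.0, -0.2]
gripper_width: 0.0853
grip_force: 0.0
```

```bash
python3 - <<'E'
from h import *
for n in("top","scene"):
  for o in caps(camera(n)):
    if 48<max(o[2])<65 : print(n,*o,toinc(o[1]).round(4))
a=np.deg2rad(12.4)
plan([(.5926,-.3398,.12,a),(.5926,-.3398,.014,a)])
E
```

```text
top [415.3 272.1] [ 0.4479 -0.379   0.038 ] [54.9 57.9] 1.4 0.78 [-0.1063 -0.4834]
top [399.5 213.9] [ 0.5936 -0.3391  0.038 ] [54.7 54.9] 12.7 0.92 [ 0.0374 -0.4368]
top [389.7 148.5] [ 0.7616 -0.3138  0.038 ] [60.  61.9] 1.4 0.79 [ 0.2041 -0.4038]
scene [158.  263.5] [ 0.5916 -0.3403  0.038 ] [58.2 56. ] 12.1 0.94 [ 0.0355 -0.4381]
scene [123.4 232.8] [ 0.445  -0.3803  0.038 ] [59.  56.4] 56.4 0.79 [-0.1091 -0.4848]
scene [399.2 174.9] [0.6682 0.3843 0.038 ] [58.9 60.4] 38.7 0.74 [0.0787 0.2892]
now [ 0.5311 -0.1228  0.1954] inc [-0.035  -0.2237] j [ 1.12  0.27 -1.08  1.73  0.25  1.29 -0.07] w 0.0854 t 29.62
[-21.28   7.4    7.62] [-0.002  0.004 -0.274]
[-21.23   7.41  18.22] [-0.002  0.004 -0.274]
```

>>> carry_out --moves '[-6,2,1,0,0,-0.1,1,-12,4,3,0,0,-0.2,1,-18,6,5,0,0,-0.27,1,-21.3,7.4,7.6,0,0,-0.27,1,-21.3,7.4,11,0,0,-0.27,1,-21.3,7.4,15,0,0,-0.27,1,-21.3,7.4,15,0,0,-0.27,1,-21.3,7.4,15,0,0,-0.27,1]'

```text
time: 30.62
position: [0.5978, -0.3287, 0.0476]
tool_rot: [0.623, 0.782, 0.0, 0.001]
contact_force: [-0.4, -0.6, 0.4]
gripper_width: 0.0856
grip_force: 0.0
```

```bash
python3 - <<'E'
from h import *
for o in caps(camera("scene")):
    if 48<max(o[2])<65 : print(*o)
a=np.deg2rad(12.4)
plan([(.5926,-.3398,.014,a)])
E
```

```text
[155.3 264.7] [ 0.5914 -0.3469  0.038 ] [58.4 47.4] 12.0 0.85
[122.7 233.2] [ 0.4452 -0.3822  0.038 ] [61.5 52.4] 1.8 0.78
[399.  174.8] [0.6676 0.3842 0.038 ] [60.8 64.4] 32.2 0.74
now [ 0.5983 -0.3289  0.0483] inc [ 0.0416 -0.4264] j [ 1.09  0.71 -0.9   1.53  0.58  1.19  0.32] w 0.0853 t 30.68
[-0.93 -0.81  3.43] [0.002 0.002 0.01 ]
```

>>> carry_out --moves '[-0.9,-0.8,0,0,0,0,1,-0.9,-0.8,0,0,0,0,1,-0.9,-0.8,2,0,0,0.01,1,-0.9,-0.8,3.4,0,0,0.01,1,-0.9,-0.8,3.4,0,0,0.01,1,-0.9,-0.8,3.4,0,0,0.01,1]'

```text
time: 31.42
position: [0.5913, -0.3388, 0.0118]
tool_rot: [0.627, 0.779, 0.0, -0.0]
contact_force: [-0.2, 0.6, 0.6]
gripper_width: 0.0851
grip_force: 0.0
```

>>> carry_out --moves '[0,0,0,0,0,0,-1,0,0,0,0,0,0,-1,0,0,0,0,0,0,-1,0,0,0,0,0,0,-1,0,0,0,0,0,0,-1]'

```text
time: 32.05
position: [0.5916, -0.3394, 0.0128]
tool_rot: [0.627, 0.779, 0.0, 0.001]
contact_force: [-0.2, -0.8, 5.5]
gripper_width: 0.0555
grip_force: 44.9
```

```bash
python3 - <<'E'
from h import *
p=read_state()["position"]; a=np.deg2rad(12.4); tx=np.array([-np.sin(a),np.cos(a)])
print("dish along tool x:",(np.array([.5926,-.3397])-p[:2])@tx)
t=inc(-.045,0); plan([(*t,.15,YAW),(*t,.047,YAW)]); 
E
```

```text
dish along tool x: -0.000513282523814386
now [ 0.5916 -0.3394  0.0128] inc [ 0.0355 -0.4372] j [ 1.09  0.74 -0.87  1.55  0.61  1.13  0.31] w 0.0555 t 32.05
[ 44.3    3.57 -13.76] [0.001 0.001 0.262]
[44.31  3.56 -3.46] [0.001 0.001 0.262]
```

>>> carry_out --moves '[0,0,-5,0,0,0,-1,0,0,-10,0,0,0,-1,5,0.5,-14.5,0,0,0.1,-1,11,1,-14.5,0,0,0.2,-1,17,1.5,-14.5,0,0,0.26,-1,23,2,-14.5,0,0,0.26,-1,29,2.5,-14.5,0,0,0.26,-1,35,3,-14.5,0,0,0.26,-1,40,3.3,-14.5,0,0,0.26,-1,44.3,3.6,-14,0,0,0.26,-1]'

```text
time: 33.3
position: [0.5302, 0.103, 0.1515]
tool_rot: [0.722, 0.692, -0.0, 0.0]
contact_force: [0.5, -0.2, -1.4]
gripper_width: 0.0552
grip_force: 44.2
```

>>> carry_out --moves '[0,0,0,0,0,0,-1,0,0,0,0,0,0,-1]'

```text
time: 33.55
position: [0.5309, 0.1003, 0.1513]
tool_rot: [0.723, 0.691, -0.001, -0.0]
contact_force: [0.5, -0.3, -1.9]
gripper_width: 0.0552
grip_force: 44.2
```

```bash
python3 - <<'E'
from h import *
t=inc(-.045,0.0005); plan([(*t,.065,YAW),(*t,.045,YAW)]); 
E
```

```text
now [0.5309 0.1003 0.1513] inc [-0.0454 -0.0008] j [ 0.73  0.33 -1.12  1.8   0.31  1.22 -0.52] w 0.0552 t 33.55
[0.14 0.05 8.63] [-0.001  0.001  0.002]
[ 0.14  0.06 10.63] [-0.001  0.001  0.002]
```

>>> carry_out --moves '[0.1,0,4,0,0,0,-1,0.1,0,7.5,0,0,0,-1,0.1,0,8.6,0,0,0,-1,0.1,0,8.6,0,0,0,-1,0.1,0,8.6,0,0,0,-1]'

```text
time: 34.17
position: [0.5325, 0.1022, 0.0673]
tool_rot: [0.723, 0.691, 0.001, 0.001]
contact_force: [0.8, 1.0, -2.0]
gripper_width: 0.0553
grip_force: 44.1
```

```bash
python3 - <<'E'
from h import *
t=inc(-.045,0.0005); plan([(*t,.045,YAW)]); 
E
```

```text
now [0.5325 0.1022 0.0673] inc [-0.0439  0.0012] j [ 0.65  0.43 -1.05  1.88  0.43  1.08 -0.61] w 0.0553 t 34.17
[-0.07 -0.12  2.23] [ 0.002 -0.     0.001]
```

>>> carry_out --moves '[-0.1,-0.1,0.5,0,0,0,-1,-0.1,-0.1,0.9,0,0,0,-1,-0.1,-0.1,1.2,0,0,0,-1,-0.1,-0.1,1.5,0,0,0,-1,-0.1,-0.1,1.8,0,0,0,-1,-0.1,-0.1,2.1,0,0,0,-1,-0.1,-0.1,2.1,0,0,0,-1]'

```text
time: 35.05
position: [0.5303, 0.1013, 0.0449]
tool_rot: [0.722, 0.691, -0.0, -0.0]
contact_force: [-0.1, -0.2, -2.1]
gripper_width: 0.0551
grip_force: 44.2
```

Seated. I release it and go to the last one, the right round dish.

>>> carry_out --moves '[0,0,0,0,0,0,0.6,0,0,0,0,0,0,0.6,0,0,0,0,0,0,0.6,0,0,-3,0,0,0,0.6,0,0,-8,0,0,0,0.6,-5,0.5,-14,0,0,0,1,-11,1,-15,0,0,0,1,-17,1,-15,0,0,0,1,-23,0,-15,0,0,0,1,-29,-1,-15,0,0,0,1]'

```text
time: 36.3
position: [0.5081, -0.1854, 0.1954]
tool_rot: [0.723, 0.691, -0.0, 0.001]
contact_force: [1.0, 0.1, 0.7]
gripper_width: 0.0851
grip_force: 0.0
```

```bash
python3 - <<'E'
from h import *
for n in("top","scene"):
  for o in caps(camera(n)):
    if 48<max(o[2])<65 : print(n,*o)
plan([(.4464,-.3795,.10,YAW),(.4464,-.3795,.014,YAW)])
E
```

```text
top [420.4 272.9] [ 0.4461 -0.3916  0.038 ] [29.2 56.5] 81.3 0.72
top [389.7 148.5] [ 0.7616 -0.3138  0.038 ] [60. 62.] 1.4 0.79
scene [123.4 232.8] [ 0.445  -0.3803  0.038 ] [59.  56.4] 56.4 0.79
scene [399.1 174.8] [0.668  0.3843 0.038 ] [58.9 60.4] 38.7 0.73
now [ 0.5059 -0.193   0.1944] inc [-0.0569 -0.2949] j [ 1.25  0.25 -1.07  1.74  0.23  1.28  0.08] w 0.0854 t 36.4
[-18.93  -4.85   9.51] [-0.002  0.003 -0.011]
[-18.9   -4.84  18.11] [-0.002  0.003 -0.011]
```

>>> carry_out --moves '[-6,-1.5,3,0,0,0,1,-12,-3,6,0,0,0,1,-17,-4.5,9,0,0,0,1,-18.9,-4.8,9.5,0,0,0,1,-18.9,-4.8,13,0,0,0,1,-18.9,-4.8,13,0,0,0,1,-18.9,-4.8,13,0,0,0,1]'

```text
time: 37.28
position: [0.4539, -0.3691, 0.0665]
tool_rot: [0.722, 0.692, 0.0, 0.001]
contact_force: [-0.4, 0.4, 0.6]
gripper_width: 0.0854
grip_force: 0.0
```

```bash
python3 - <<'E'
from h import *
plan([(.4464,-.3795,.014,YAW)])
E
```

```text
now [ 0.4539 -0.3691  0.0665] inc [-0.1008 -0.4732] j [ 1.37  0.47 -0.9   1.78  0.41  1.09  0.29] w 0.0854 t 37.27
[-1.07 -0.71  5.25] [0.002 0.001 0.004]
```

>>> carry_out --moves '[-1.1,-0.7,0,0,0,0,1,-1.1,-0.7,1,0,0,0,1,-1.1,-0.7,3.5,0,0,0,1,-1.1,-0.7,5.2,0,0,0,1,-1.1,-0.7,5.2,0,0,0,1,-1.1,-0.7,5.2,0,0,0,1]'

```text
time: 38.02
position: [0.4453, -0.3808, 0.0135]
tool_rot: [0.722, 0.691, 0.0, 0.0]
contact_force: [0.6, -0.4, 0.5]
gripper_width: 0.0855
grip_force: 0.0
```

>>> carry_out --moves '[0,0,0,0,0,0,-1,0,0,0,0,0,0,-1,0,0,0,0,0,0,-1,0,0,0,0,0,0,-1,0,0,0,0,0,0,-1]'

```text
time: 38.65
position: [0.4455, -0.3812, 0.0141]
tool_rot: [0.722, 0.691, -0.0, 0.001]
contact_force: [-1.0, -0.3, 5.3]
gripper_width: 0.0581
grip_force: 43.6
```

```bash
python3 - <<'E'
from h import *
p=read_state()["position"]; print((np.array([.4464,-.3796])-p[:2])@EY,(np.array([.4464,-.3796])-p[:2])@EX)
t=inc(.045,0); plan([(*t,.15,YAW),(*t,.047,YAW)]); 
E
```

```text
0.001630980732628963 0.0008108064944610516
now [ 0.4455 -0.3812  0.0141] inc [-0.1086 -0.4857] j [ 1.35  0.54 -0.85  1.81  0.48  1.01  0.27] w 0.0581 t 38.65
[ 48.52  15.47 -13.63] [0.001 0.001 0.002]
[48.53 15.46 -3.33] [0.001 0.001 0.002]
```

>>> carry_out --moves '[0,0,-5,0,0,0,-1,0,0,-10,0,0,0,-1,5,2,-14,0,0,0,-1,11,4,-14,0,0,0,-1,17,6,-14,0,0,0,-1,23,8,-14,0,0,0,-1,29,10,-14,0,0,0,-1,35,12,-14,0,0,0,-1,41,14,-14,0,0,0,-1,46,15.4,-14,0,0,0,-1]'

```text
time: 39.9
position: [0.6192, 0.0735, 0.1524]
tool_rot: [0.723, 0.691, -0.0, 0.0]
contact_force: [2.0, 0.1, -1.4]
gripper_width: 0.0588
grip_force: 44.6
```

>>> carry_out --moves '[0,0,0,0,0,0,-1,0,0,0,0,0,0,-1]'

```text
time: 40.15
position: [0.6184, 0.0719, 0.1523]
tool_rot: [0.722, 0.692, -0.001, -0.0]
contact_force: [1.1, -0.8, -2.1]
gripper_width: 0.0586
grip_force: 44.5
```

```bash
python3 - <<'E'
from h import *
t=inc(.045,-.001); plan([(*t,.067,YAW),(*t,.046,YAW)]); 
E
```

```text
now [0.6184 0.0719 0.1523] inc [ 0.0433 -0.0252] j [ 0.61  0.51 -1.02  1.6   0.44  1.29 -0.52] w 0.0586 t 40.15
[2.43 0.19 8.52] [-0.001  0.001  0.003]
[ 2.43  0.19 10.62] [-0.001  0.001  0.003]
```

>>> carry_out --moves '[2.4,0.2,0,0,0,0,-1,2.4,0.2,4,0,0,0,-1,2.4,0.2,7.5,0,0,0,-1,2.4,0.2,8.5,0,0,0,-1,2.4,0.2,8.5,0,0,0,-1,2.4,0.2,8.5,0,0,0,-1]'

```text
time: 40.9
position: [0.6231, 0.0956, 0.0697]
tool_rot: [0.723, 0.691, 0.001, 0.001]
contact_force: [0.4, 0.2, -1.1]
gripper_width: 0.0584
grip_force: 44.5
```

```bash
python3 - <<'E'
from h import *
t=inc(.045,-.001); plan([(*t,.046,YAW)]); 
E
```

```text
now [0.6231 0.0956 0.0697] inc [ 0.0469 -0.0012] j [ 0.53  0.6  -0.96  1.66  0.53  1.16 -0.61] w 0.0584 t 40.9
[ 0.02 -0.19  2.36] [ 0.003 -0.     0.001]
```

>>> carry_out --moves '[0,-0.15,0.5,0,0,0,-1,0,-0.15,0.9,0,0,0,-1,0,-0.15,1.2,0,0,0,-1,0,-0.15,1.5,0,0,0,-1,0,-0.15,1.8,0,0,0,-1,0,-0.15,2.1,0,0,0,-1,0,-0.15,2.2,0,0,0,-1,0,-0.15,2.2,0,0,0,-1]'

```text
time: 41.9
position: [0.6204, 0.0961, 0.0463]
tool_rot: [0.722, 0.691, -0.0, 0.0]
contact_force: [-2.0, -0.3, 1.6]
gripper_width: 0.0583
grip_force: 44.7
```

Seated. I release, rise and back off, then look before closing the lid.

>>> carry_out --moves '[0,0,0,0,0,0,0.65,0,0,0,0,0,0,0.65,0,0,0,0,0,0,0.65,0,0,-3,0,0,0,0.65,0,0,-8,0,0,0,0.65,-4,-1,-14,0,0,0,0,-10,-2,-20,0,0,0,-0.38,-15,-2,-26,0,0,0,-0.38,-20,-2,-30,0,0,0,-0.38,-20,-2,-30,0,0,0,-0.38]'

```text
time: 43.15
position: [0.5915, -0.1051, 0.3481]
tool_rot: [0.723, 0.691, 0.0, 0.001]
contact_force: [0.3, 0.0, 0.1]
gripper_width: 0.0262
grip_force: 0.0
```

```bash
python3 - <<'E'
from h import *
p=read_state(); print(p["position"])
c=camera("top")
cv2.imwrite("pics/inc3.png",cv2.resize(c["image"][130:290,165:365,::-1],None,fx=3.7,fy=3.7,interpolation=2))
for o in caps(c,.07):
    if 45<max(o[2])<65: print(*o,toinc(o[1]).round(4))
H=np.array([.107,.078]);a=1.82; x,z=H[0]-.25*np.cos(a),H[1]+.25*np.sin(a); print(x,z)
t=inc(x-.002,0)
plan([(*t,z+.08,YAW),(*t,z-.014,YAW)])
E
```

```text
[ 0.59154726 -0.10512333  0.34809698]
[392.3 147.8] [ 0.757 -0.313  0.07 ] [61.5 43.8] 17.4 0.77 [ 0.1995 -0.4033]
0.1686580774922085 0.3202772822201141
now [ 0.5929 -0.1116  0.3519] inc [ 0.0262 -0.2096] j [ 0.95  0.34 -1.07  1.35  0.31  1.61 -0.13] w 0.0263 t 43.2
[21.05 13.91 -4.85] [ 0.007  0.005 -0.008]
[21.09 13.85  4.55] [ 0.007  0.005 -0.008]
```

View pics/inc3.png

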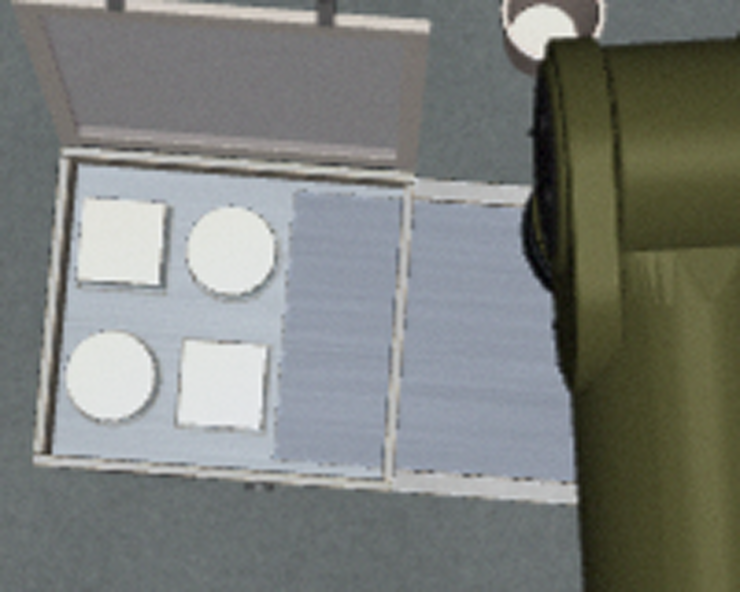

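All four dishes sit flat in their matching pockets ((122,242), (232,250), (112,376), (223,384)), and the lid rests open. Now I go for the handle.

>>> carry_out --moves '[5,3,-5,0,0,0,-0.38,10,6.5,-5,0,0,0,-0.38,16,10,-5,0,0,0,-0.38,21,13.9,-5,0,0,0,-0.38,21,13.9,-5,0,0,0,-0.38,21,13.9,-5,0,0,0,-0.38,21,13.9,-5,0,0,0,-0.38]'

```text
time: 44.08
position: [0.7396, 0.0997, 0.3963]
tool_rot: [0.723, 0.691, -0.0, 0.0]
contact_force: [-0.3, -0.2, 0.0]
gripper_width: 0.0266
grip_force: 0.0
```

```bash
python3 - <<'E'
from h import *
t=inc(.1675,0)
plan([(*t,.305,YAW)])
E
```

```text
now [0.7396 0.0997 0.3963] inc [0.1631 0.0082] j [ 0.25  0.69 -0.97  0.78  0.58  1.87 -0.45] w 0.0266 t 44.08
[-0.81  0.43  9.13] [0.    0.001 0.001]
```

>>> carry_out --moves '[-0.8,0.4,2,0,0,0,-0.38,-0.8,0.4,4,0,0,0,-0.38,-0.8,0.4,6,0,0,0,-0.38,-0.8,0.4,8,0,0,0,-0.38,-0.8,0.4,9.1,0,0,0,-0.38,-0.8,0.4,9.1,0,0,0,-0.38,-0.8,0.4,9.1,0,0,0,-1,-0.8,0.4,9.1,0,0,0,-1,-0.8,0.4,9.1,0,0,0,-1]' --squeeze 30

```text
time: 45.2
position: [0.7434, 0.0921, 0.3062]
tool_rot: [0.723, 0.691, -0.0, 0.001]
contact_force: [-3.2, -2.2, 4.5]
gripper_width: 0.011
grip_force: 29.6
```

```bash
python3 lid.py 1.8 1.7 1.6 1.5 1.4 1.3 1.2 1.1 1.0 .9 .8
```

```text
inc [0.1672 0.0008] z 0.30617283500788006 off -0.014104447212234028 -0.001445932223734847 w 0.011004118551692466 29.57137495279312 [-3.15104745 -2.20928044  4.47570148]
1.7 [ 0.  -2.4 -0.5]
1.6 [ 0.  -4.9 -0.7]
1.5 [ 0.  -7.4 -0.7]
1.4 [ 0.  -9.9 -0.5]
1.3 [  0.  -12.4  -0. ]
1.2 [  0.  -14.8   0.7]
1.1 [  0.  -17.1   1.7]
1.0 [  0.  -19.3   2.9]
0.9 [  0.  -21.3   4.3]
0.8 [  0.  -23.2   5.9]
```

>>> carry_out --moves '[0,-2.4,-0.5,0,0,0,-1,0,-4.9,-0.7,0,0,0,-1,0,-7.4,-0.7,0,0,0,-1,0,-9.9,-0.5,0,0,0,-1,0,-12.4,0,0,0,0,-1,0,-14.8,0.7,0,0,0,-1,0,-17.1,1.7,0,0,0,-1,0,-19.3,2.9,0,0,0,-1,0,-21.3,4.3,0,0,0,-1,0,-23.2,5.9,0,0,0,-1]'

```text
time: 46.45
position: [0.5116, 0.1039, 0.246]
tool_rot: [0.722, 0.692, 0.001, 0.001]
contact_force: [-1.7, 0.8, 2.3]
gripper_width: 0.0107
grip_force: 31.2
```

>>> carry_out --moves '[0,0,0,0,0,0,-1,0,0,0,0,0,0,-1]'

```text
time: 46.7
position: [0.5121, 0.1038, 0.2467]
tool_rot: [0.722, 0.692, 0.001, -0.0]
contact_force: [-0.3, 2.7, 0.6]
gripper_width: 0.0107
grip_force: 30.9
```

```bash
python3 lid.py .8 .7 .6 .5 .4 .3 .2 .15 .1 .05 0
```

```text
inc [-0.0644  0.0018] z 0.24672138100526492 off -0.014065076426459044 -0.000811347581384278 w 0.010661950206398303 30.89990258216858 [-0.27530465  2.72393706  0.64466185]
0.7 [ 0.  -1.7  1.8]
0.6 [ 0.  -3.3  3.8]
0.5 [ 0.  -4.6  5.9]
0.4 [ 0.  -5.8  8.1]
0.3 [ 0.  -6.7 10.4]
0.2 [ 0.  -7.4 12.8]
0.15 [ 0.  -7.6 14. ]
0.1 [ 0.  -7.8 15.3]
0.05 [ 0.  -7.9 16.5]
0.0 [ 0.  -8.  17.8]
```

>>> carry_out --moves '[0,-1.7,1.8,0,0,0,-1,0,-3.3,3.8,0,0,0,-1,0,-4.6,5.9,0,0,0,-1,0,-5.8,8.1,0,0,0,-1,0,-6.7,10.4,0,0,0,-1,0,-7.4,12.8,0,0,0,-1,0,-7.6,14,0,0,0,-1,0,-7.8,15.3,0,0,0,-1,0,-7.9,16.5,0,0,0,-1,0,-7.9,16.5,0,0,0,-1]'

```text
time: 47.95
position: [0.4329, 0.1075, 0.0805]
tool_rot: [0.722, 0.692, 0.001, -0.001]
contact_force: [-1.3, 4.4, -0.3]
gripper_width: 0.0103
grip_force: 32.7
```

>>> carry_out --moves '[0,0,0.4,0,0,0,-1,0,-0.1,0.8,0,0,0,-1,0,-0.1,1.2,0,0,0,-1,0,-0.1,1.3,0,0,0,-1,0,-0.1,1.3,0,0,0,-1]'

```text
time: 48.58
position: [0.4323, 0.1075, 0.0683]
tool_rot: [0.722, 0.692, 0.001, -0.0]
contact_force: [-1.4, 6.4, 0.0]
gripper_width: 0.0111
grip_force: 32.8
```

```bash
python3 lid.py 0 0
```

```text
inc [-0.1443  0.0019] z 0.06829693039541555 off -0.01470273627791771 -0.0013337361719356344 w 0.011051870287361478 32.815040946006775 [-1.38090455e+00  6.42334064e+00  6.94424567e-04]
0.0 [0. 0. 0.]
```

The lid is down. I press lightly, release and rise straight up.

>>> carry_out --moves '[0,0,0.2,0,0,0,-1,0,0,0.2,0,0,0,-1,0,0,0.1,0,0,0,-0.38,0,0,0.1,0,0,0,-0.38,0,0,0.1,0,0,0,-0.38,0,0,-3,0,0,0,-0.38,0,0,-8,0,0,0,-0.38,-6,0,-12,0,0,0,-0.38,-12,1,-13,0,0,0,-0.38,-18,2,-14,0,0,0,-0.38]'

```text
time: 49.82
position: [0.4432, -0.0702, 0.2085]
tool_rot: [0.723, 0.691, -0.001, 0.003]
contact_force: [1.1, 0.4, 0.5]
gripper_width: 0.0266
grip_force: 0.0
```

>>> carry_out --moves '[-6,2,0,0,0,0,0,-12,3,0,0,0,0,0,-18,0,0,0,0,0,0,-24,-4,0,0,0,0,0,-30,-6,0,0,0,0,0,-30,-6,0,0,0,0,0]'

```text
time: 50.58
position: [0.3661, -0.3693, 0.2063]
tool_rot: [0.725, 0.688, -0.001, -0.0]
contact_force: [0.5, 0.1, -0.4]
gripper_width: 0.0428
grip_force: 0.0
```

```bash
python3 - <<'E'
from h import *
print(read_state()["position"],read_state()["contact_force"],read_state()["time"])
c=camera("top"); s=camera("scene")
a=cv2.resize(c["image"][150:300,160:370],(420,300)); b=cv2.resize(s["image"][115:265,150:340],(380,300))
cv2.imwrite("pics/end.png",np.hstack([a,b])[:,:,::-1])
E
```

```text
[ 0.36605457 -0.36931559  0.20633362] [ 0.49071732  0.08612378 -0.35590371] 50.575
```

View pics/end.png

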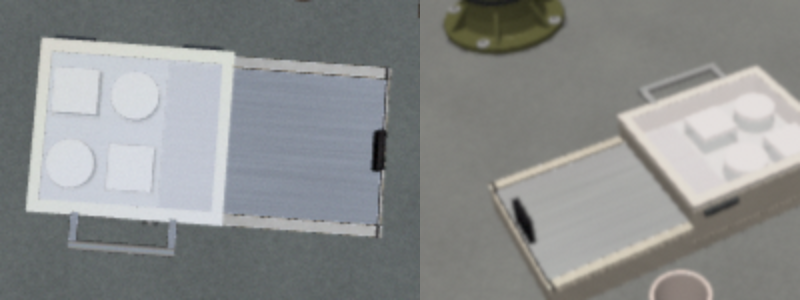

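The views show the lid shut (handle at (122,248)), four dishes in their pockets, and the gate end on the mark at (382,150), with the robot clear.

```bash
python3 -c "
from workcell import *
print(sign_off())"
```

```text
the job is handed in; nothing more can be done
None
```

I handed the job in at about 51 s: all four dishes are seated in pockets of their own shape, the gate end is within about 1 mm of its mark, the lid was lowered shut under grip, and the bottle, jar, beaker and look-alikes were not touched.

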